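# Snap the power board onto its supports in an opened radio

## Task

The power board of the opened radio lies loose on the rubber pad: set it on the four white snap supports inside the radio, the right way round, and press it down beside one support after another until all four have clicked through and the board sits fully home on their shoulders. Press steadily and never with more than 24 N, which would crack the board; leave the tools and other things on the table where they are, and let go at the end.

Things in the scene. Friction and masses are not known exactly. Their poses are not given: they have to be found in the camera images.
- board: loose green power board, rigid, 130 (x) x 90 (y) x 3 mm, about 0.4 kg, flat on a dark rubber pad 14 mm thick. Origin: centre of its underside, z up. Two upright capacitors (15 mm across, 22 mm tall) at x = -36, y = +-8.5 mm; terminal block 12 mm tall in mid +x edge. The strips |y| = 22 to 45 mm along both long edges are bare board: press there. A 7 mm hole near each corner
- grip (a point): place to hold the board: centre of the smooth black potted transformer in the board's middle, 46 (x) x 36 (y) mm, its flat top 37 mm above the board's underside; this point lies 23 mm above the underside. Grip across the 36 mm width (board's y), with the fingertips just clear of the board
- chassis (a point): opened radio on a thick grey foam mat: grey sheet-steel chassis 236 (x) x 220 (y) mm, black front bezel 74 mm tall with knobs at -x, bare rear panel 62 mm tall at +x, steel filter box 36 mm wide, 40 mm tall along +y. Origin: centre of the chassis underside, 40 mm above the table, z up. It cannot move sideways
- radio (a joint): how far the radio's rubber feet have sunk straight down into the foam mat, m: 0 empty, a little over 0.001 with the board on it, several mm more under a firm push, and back when let go. Past 0.0096 (over 24 N of push on top of the board's weight) the board would crack
- post1 (a point): axis of the white snap support for hole 1, at its shoulder: x -56, y -58, z 15 mm in the radio's frame. All four: nylon pillar 12.4 mm across up to the shoulder, where the seated board rests; above it a 4.8 mm shank and a pointed arrowhead ending 12 mm above the shoulder, its two springy barbs (towards the radio's +x and -x) spread to 10.4 mm just above a seated board
- post2 (a point): support for hole 2, same point of it: x -56, y +14, z 15 mm in the radio's frame. A board laid on the four points rests 6 to 8 mm above the shoulders. Pressed down beside a support, its barbs fold and resist up to 8 to 21 N, then spring out over the board with a click (the force drops at once) and hold it down. Let go before that, it stays 4 mm or more up
- post3 (a point): support for hole 3, same point of it: x +40, y +14, z 15 mm in the radio's frame (16 mm farther in than support 4, so the board fits one way round only). The last two supports at one end of the rigid board go down nearly together; pressing the middle, all four at once, takes too much force. Once a corner is home the force just climbs, by 2 to 3 N per mm, as the radio sinks in its foam
- post4 (a point): support for hole 4, same point of it: x +56, y -58, z 15 mm in the radio's frame. A clicked arrowhead stands 9 mm out of the board's top: press at least 18 mm beside it, between it and the board's middle, not on it
- hole1 (a point): centre of the board's hole 1 (end with the capacitors, -y side) on its underside: x -56, y -36 mm in the board's frame; 7 mm wide. It belongs on support 1; the board then lies with its x axis along the radio's x axis
- hole2 (a point): centre of the board's hole 2 (end with the capacitors, +y side) on its underside: x -56, y +36 mm in the board's frame; 7 mm wide. It belongs on support 2; the board then lies with its x axis along the radio's x axis
- hole3 (a point): centre of the board's hole 3 (terminal-block end, +y side) on its underside: x +40, y +36 mm in the board's frame; 7 mm wide. It belongs on support 3; the board then lies with its x axis along the radio's x axis
- hole4 (a point): centre of the board's hole 4 (terminal-block end, -y side) on its underside: x +56, y -36 mm in the board's frame; 7 mm wide. It belongs on support 4; the board then lies with its x axis along the radio's x axis
- screwdriver: loose flat screwdriver with black handle, 200 mm long, 26 mm thick, lying on the table between the radio and the pad; origin under its middle, +x towards the blade
- dial: loose grey radio knob, 32 mm across, 16 mm tall; origin at the centre of its underside
- tape: loose roll of yellow tape lying flat, 84 mm across, 24 mm tall; origin at the centre of its underside
- multimeter: loose black multimeter lying face up, 160 x 78 x 30 mm; origin at the centre of its underside
- jar: loose small glass jar with steel lid, 56 mm across, 62 mm tall; origin at the centre of its underside
- pliers: loose long-nose pliers with black handles, 145 mm long, lying flat; origin under the pivot
- carton: loose cardboard carton, 110 x 170 x 65 mm; origin at the centre of its underside
There are look-alikes about, which are no part of the job. There is more than one size of the board; the one meant has the size given above.

How it is judged:
On the way, in this order (a step that is already met when the one before it is completed fails the run):
1. the board lies on the points of all four supports (each hole within 4 mm of its support's axis and less than 11.5 mm above its shoulder) (horizontal distance between hole1 and post1 below 0.004 m and z of hole1 in the frame of post1 below 0.0115 m and horizontal distance between hole2 and post2 below 0.004 m and z of hole2 in the frame of post2 below 0.0115 m and horizontal distance between hole3 and post3 below 0.004 m and z of hole3 in the frame of post3 below 0.0115 m and horizontal distance between hole4 and post4 below 0.004 m and z of hole4 in the frame of post4 below 0.0115 m), for 0.2 s.
2. the board has clicked home on all four supports (z of hole1 in the frame of post1 between -0.002 and 0.0016 m and horizontal distance between hole1 and post1 below 0.003 m and z of hole2 in the frame of post2 between -0.002 and 0.0016 m and horizontal distance between hole2 and post2 below 0.003 m and z of hole3 in the frame of post3 between -0.002 and 0.0016 m and horizontal distance between hole3 and post3 below 0.003 m and z of hole4 in the frame of post4 between -0.002 and 0.0016 m and horizontal distance between hole4 and post4 below 0.003 m), for 0.3 s.
At the end, for the whole second after the job is handed in: All four holes sit on their own supports: each within 3 mm of the support's axis and within 1.6 mm above its shoulder, so that every pair of barbs has sprung out over the board; the board is released and at rest (all of step 2 and linear speed of board below 0.01 m/s and contact force between each of the arm, the fingers and board below 0.1 N); the robot touches nothing.
It fails at once if the board is leaned on so hard that the radio is pushed more than 9.6 mm down into its foam (over 24 N on top of the board's own weight) (value of joint radio above 0.0096 m).
It fails at once if another thing on the table is moved by more than 20 mm (distance of any of screwdriver, dial, tape, multimeter, jar, pliers, carton from where it was at the start of the episode above 0.02 m).
It also fails if it takes over 61 s, if anything falls off the work surface, if the arm or the gripper's body presses on something with over 40 N, if the wrist force passes 120 N, or if a joint passes its speed limit or range.

## Robot

A 6-joint arm with a two-finger parallel gripper is mounted at the origin on the work surface. World frame = base frame: x ahead of the robot, y to its left, z up, the work surface at z = 0. Lengths are in m, angles in rad, forces in N, time in s.
With the tool pointing down it reaches from about 0.3 to 0.875 m from the base axis. Payload 6.4 kg.
Tool frame: the origin (TCP) lies between the finger pads; the fingertips stand 11 mm ahead of it and the grasp point (between the pads) lies 8 mm behind it (ctrl.tcp_to_tips is the distance from the TCP to the fingertips, in m); x points along the fingers, z is the direction in which the jaws open and shut, and the axes are right-handed (so a half turn about x gives the same grasp; the last joint's range is limited). The gripper opens to 85 mm and grips with 20 to 120 N. Pads are 22 mm wide; open, the fingers measure 114 mm over their backs; the gripper's body (76 mm by 85 mm) begins 54 mm behind the grasp point. The pads swing forward as they close: fully open they stand 13 mm farther back than shut.
Start: joints at [-1.534, 0.181, 1.607, -0, 1.354, -0.206], TCP at [0.138, -0.558, 0.242] pointing down, gripper open.
Joint ranges: [-2.99, 2.99], [-0.89, 2.07], [0.3, 2.58], [-1.14, 4.28], [0, 2.63], [-3.12, 3.12]. Speed limits (rad/s): [2.57, 2.57, 3.01, 3.14, 3.14, 3.14].

## Interface

Orientations are given as a unit quaternion [w, x, y, z].
In Python, from bench import ctrl, eyes, hand_in gives the robot as it stands. The module is installed in compiled form; this text tells all that it offers.
- The arm moves only by the tool step_arm, never from a script. Its arguments are lists of equal length, an entry for each row: "xyz": the shift along the world's x, y, z in mm, a list of three; "spin": the turn about the world's z in rad; "fingers": the opening in per cent of the stroke, from 0 (shut) to 100 (fully open). A call has 1 to 10 rows; each row is the pose to reach, as a shift and turn from the pose commanded when the call began; what a row does not reach only later rows make up. A row lasts 1/10 s, in which the tool goes at most 50 mm and 8.59 degrees, less where a joint would pass 70% of its speed; a pose out of reach is approached as far as the arm can. A call with a gripper value outside its range is refused whole. The fingers move at their own pace and stop on an object; the grip force is fixed at half the most. Time passes only in rows, so rows that repeat a pose let the fingers close. It gives the time, the measured TCP pose, the force and the opening at its end, in the units of the state.
- ctrl.get_obs(): the state, without advancing time (a new reading comes with each control period).
- eyes.camera(name): name is "scene" or "top"; returns the picture (420x560x3 uint8, red, green, blue); there is no depth.
- eyes.camera_model(name): a dict with "vertical_fov" (degrees; the focal length in pixels is half the picture's height over the tangent of half this angle, whatever the lens; pixels are square), "cx", "cy" (the principal point, pixels), "dist_coeffs" ([k1, k2, p1, p2, k3] as OpenCV has them; the pictures are not rectified), "pose" (4x4, takes a point from camera to world coordinates). Camera axes: x right, y up, looking along -z (the intrinsics and any distortion apply to the point x, -y, -z); pixel columns grow to the right and rows downward; lengths in m; the calibration is good to about 2 mm. A picture is of the moment at which its call begins. camera_model takes no time and is no camera call.
- hand_in(): hands the job in, once; it reports no verdict.
The state is a dict: "time_s": time; "q": joint angles; "dq": joint speeds; "joint_efforts": joint torques, N m; "eef_pos": TCP position; "eef_rot": TCP orientation; "wrist_force": force on the tool from outside, world axes, zero at the start; "torque": the same for the moment, N m; "opening": opening from 0.0 (shut) to 1.0 (fully open).
Only numpy, scipy, OpenCV 4.12 (cv2) and the standard library are available. Lean on these libraries where they do the work, as an engineer would, in place of code of your own. Each camera call takes 0.05 s, during which the arm holds its last target.

## Working session

There is one attempt and no reset: what is moved stays moved. The work goes in short steps, Python scripts to look and compute and a tool call to move; the robot and the scene stay as the last step left them, time stands still between calls to the robot, and variables do not carry over. Pictures are saved under pics/ and viewed, and the job is handed in when it is done.

Besides the shell and the picture viewer there is one more tool, called as name(argument=value, ...), one argument or row to a line, values as JSON. step_arm: Moves the arm, as the interface text tells. Its arguments: {"type":"object","properties":{"xyz":{"type":"array"},"spin":{"type":"array"},"fingers":{"type":"array"}},"required":["xyz","spin","fingers"]}

```bash
mkdir -p pics; python3 - <<'E'
from bench import ctrl, eyes
import cv2
for n in ("scene","top"):
    im=eyes.camera(n); cv2.imwrite(f"pics/{n}0.png",cv2.cvtColor(im,cv2.COLOR_RGB2BGR))
    m=eyes.camera_model(n); print(n,m)
print(ctrl.get_obs(), ctrl.tcp_to_tips)
E
```

```text
scene {'vertical_fov': 48.078402071546044, 'cx': 277.16198079712314, 'cy': 212.44560501006953, 'dist_coeffs': array([-0.06648714,  0.        ,  0.        ,  0.        ,  0.        ]), 'pose': array([[ 0.51172896, -0.49841149,  0.69979958,  1.43292325],
       [ 0.85901927,  0.31086405, -0.40675477, -0.51590709],
       [-0.01481128,  0.80928952,  0.58722321,  0.82650043],
       [ 0.        ,  0.        ,  0.        ,  1.        ]])}
top {'vertical_fov': 56.821970217658624, 'cx': 276.13835170472106, 'cy': 211.99257553217618, 'dist_coeffs': array([0.0096813, 0.       , 0.       , 0.       , 0.       ]), 'pose': array([[-0.0068452 ,  0.99511452, -0.0984898 ,  0.40778433],
       [-0.99976522, -0.00478559,  0.02113306, -0.00189754],
       [ 0.02055848,  0.09861133,  0.99491364,  1.15289798],
       [ 0.        ,  0.        ,  0.        ,  1.        ]])}
{'time_s': 0.1, 'q': array([-1.53428036e+00,  1.81511325e-01,  1.60789302e+00, -1.83735744e-05,
        1.35375454e+00, -2.06313371e-01]), 'dq': array([-3.75180781e-04, -5.77870891e-04, -2.17928064e-03,  1.18171258e-04,
        5.62887683e-05,  3.84697199e-04]), 'joint_efforts': array([ 1.70659314e-04, -4.45874405e+01, -3.52237523e+01, -3.45690287e-04,
        4.17349322e-03, -2.60386955e-06]), 'eef_pos': array([ 0.1382455 , -0.55765727,  0.24145638]), 'eef_rot': array([ 0.55651634,  0.43617888,  0.55723992, -0.43534035]), 'wrist_force': array([-0.65854842,  0.11630913,  0.3800704 ]), 'torque': array([-0.03170838,  0.03981456, -0.00477771]), 'opening': 1.0018351914997625} 0.011
```

View pics/scene0.png

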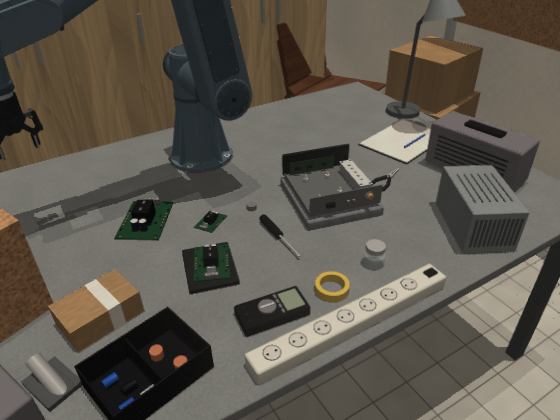

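View pics/top0.png

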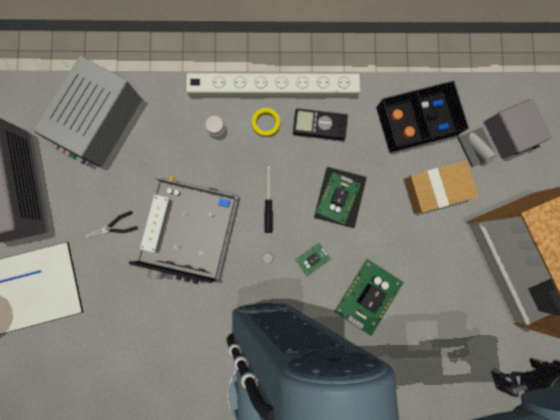

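```bash
python3 - <<'E'
import cv2,numpy as np
t=cv2.imread("pics/top0.png")
a=cv2.resize(t[155:240,300:385],None,fx=7,fy=7,interpolation=cv2.INTER_CUBIC)
cv2.imwrite("pics/c1.png",a)
a=cv2.resize(t[165:290,125:245],None,fx=4.8,fy=4.8,interpolation=cv2.INTER_CUBIC)
cv2.imwrite("pics/c2.png",a)
s=cv2.imread("pics/scene0.png")
cv2.imwrite("pics/c3.png",cv2.resize(s[230:300,170:250],None,fx=8,fy=8,interpolation=cv2.INTER_CUBIC))
cv2.imwrite("pics/c4.png",cv2.resize(s[140:230,270:400],None,fx=6,fy=6,interpolation=cv2.INTER_CUBIC))
E
```

```text
(no output)
```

View pics/c1.png

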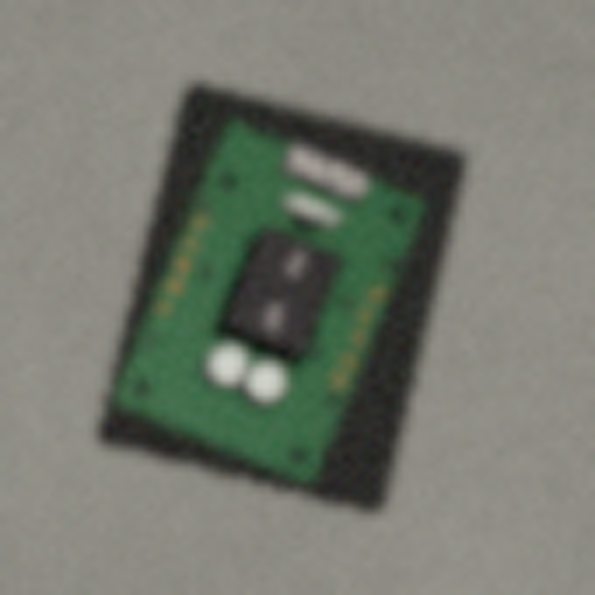

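View pics/c2.png

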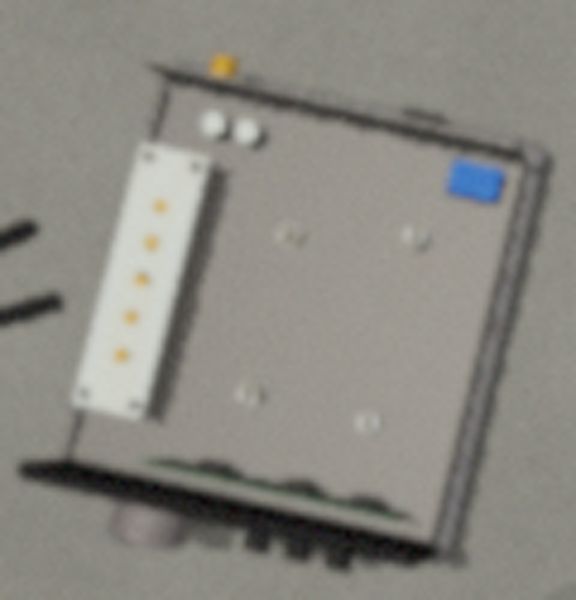

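View pics/c3.png

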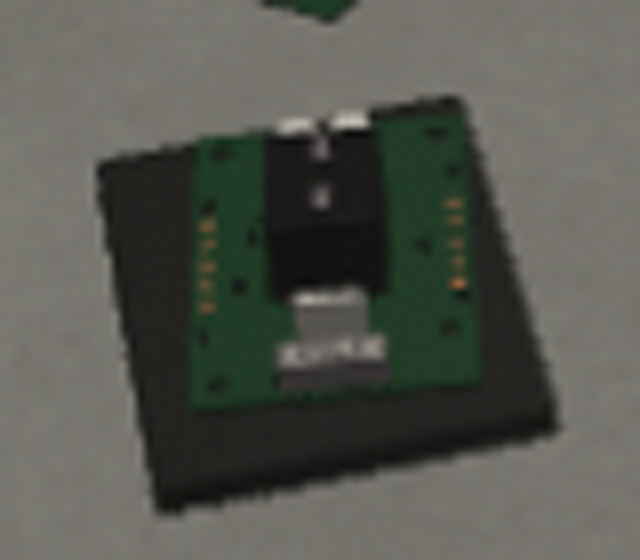

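View pics/c4.png

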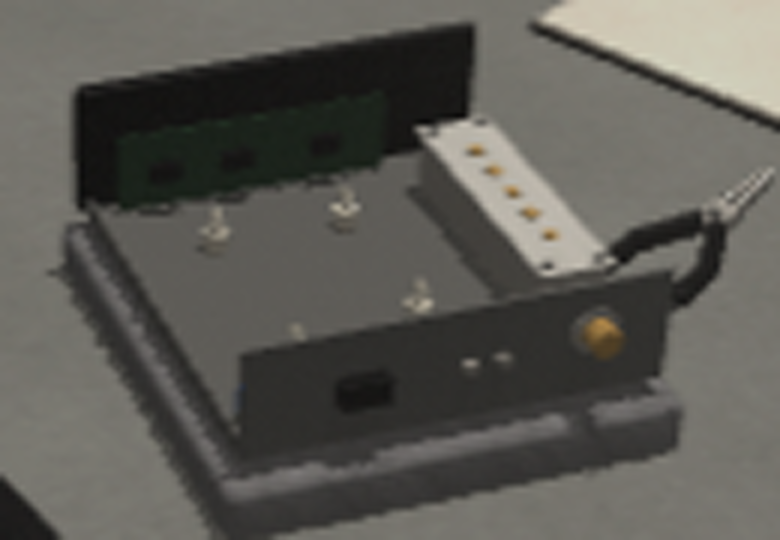

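Candidates on the top view: green board on the pad (340,198), larger board lying directly on the table (370,297), small module (313,259). The first is the one: on the dark pad, two caps, a transformer and asymmetric holes. Now I'll measure it.

```bash
cat > h.py <<'E'
import cv2,numpy as np
from bench import ctrl,eyes
def K(n):
    m=eyes.camera_model(n); f=210/np.tan(np.radians(m['vertical_fov'])/2)
    return np.array([[f,0,m['cx']],[0,f,m['cy']],[0,0,1]]),np.array(m['dist_coeffs']),np.array(m['pose'])
def ray(n,px,z):
    k,d,P=K(n); px=np.atleast_2d(np.array(px,float))
    u=cv2.undistortPoints(px[:,None],k,d)[:,0]
    D=np.c_[u[:,0],-u[:,1],-np.ones(len(u))]@P[:3,:3].T; o=P[:3,3]
    return o+D*((z-o[2])/D[:,2])[:,None]
def proj(n,X):
    k,d,P=K(n); X=np.atleast_2d(X); c=(X-P[:3,3])@P[:3,:3]; c=c*[1,-1,-1]
    return cv2.projectPoints(c,np.zeros(3),np.zeros(3),k,d)[0][:,0]
def fit2(A,B):  # B=R A+t
    A=np.array(A,float)[:,:2];B=np.array(B,float)[:,:2];a=A.mean(0);b=B.mean(0)
    H=(A-a).T@(B-b); th=np.arctan2(H[0,1]-H[1,0],H[0,0]+H[1,1]);c,s=np.cos(th),np.sin(th);R=np.array([[c,-s],[s,c]])
    t=b-R@a; return th,t,(A@R.T+t-B)
def blob(g,px,r,dark):
    x,y=int(round(px[0])),int(round(px[1])); w=g[y-r:y+r+1,x-r:x+r+1].astype(float)
    m=np.median(w); w=(m-w) if dark else (w-m); w=np.clip(w-0.35*w.max(),0,None)
    yy,xx=np.mgrid[y-r:y+r+1,x-r:x+r+1]; return np.array([(w*xx).sum(),(w*yy).sum()])/w.sum()
holes=np.array([[-56,-36],[-56,36],[40,36],[56,-36]])/1000.
posts=np.array([[-56,-58],[-56,14],[40,14],[56,-58]])/1000.
def snap(name,file):
    im=cv2.cvtColor(eyes.camera(name),cv2.COLOR_RGB2BGR); cv2.imwrite(file,im); return im
E
python3 - <<'E'
from h import *
t=cv2.imread("pics/top0.png");s=cv2.imread("pics/scene0.png")
# board holes order 1..4: top crop
c=lambda p,f,ox,oy:[((x+.5)/f-.5+ox,(y+.5)/f-.5+oy) for x,y in p]
ht=c([(298,455),(140,387),(230,180),(398,213)],7,300,155)
hs=c([(437,132),(222,152),(220,385),(450,326)],8,170,230)
# scene: which is which
for n,im,p,ch in(("top",t,ht,1),("scene",s,hs,1)):
    b=[blob(im[:,:,ch],q,2,True) for q in p]; print(n,np.round(p,1).tolist(),np.round(b,1).tolist())
    for q in(p,b):
        W=ray(n,q,.0165)
        th,tt,r=fit2(holes,W); print(np.degrees(th),tt*1e3,np.round(r*1e3,1).tolist())
# green outline top
hsv=cv2.cvtColor(t,cv2.COLOR_BGR2HSV)
m=cv2.inRange(hsv,(45,80,30),(90,255,255)); 
m2=np.zeros_like(m);m2[155:240,300:385]=m[155:240,300:385]
m2=cv2.morphologyEx(m2,cv2.MORPH_CLOSE,np.ones((15,15)))
cn=max(cv2.findContours(m2,0,1)[0],key=cv2.contourArea); box=cv2.boxPoints(cv2.minAreaRect(cn)); W=ray("top",box,.017); print(box,W.mean(0)*1e3,[np.linalg.norm(W[i]-W[(i+1)%4])*1e3 for i in range(4)])
d=W-np.roll(W,1,0);print(np.degrees(np.arctan2(d[:,1],d[:,0])))
# posts
pt=c([(368,422),(249,395),(290,235),(415,238)],4.8,125,165)
ps=c([(213,228),(345,208),(419,298)],6,270,140)
b=[blob(t[:,:,1],q,3,False) for q in pt];print(np.round(pt,1).tolist(),np.round(b,1).tolist())
for z in(.055,.060,.065):
    W=ray("top",b,z);th,tt,r=fit2(posts,W);print(z,np.degrees(th),tt*1e3,np.round(r*1e3,1).tolist())
b=[blob(s[:,:,1],q,3,False) for q in ps];print(np.round(ps,1).tolist(),np.round(b,1).tolist())
for z in(.055,.060,.065):
    W=ray("scene",b,z);th,tt,r=fit2(posts[:3],W);print(z,np.degrees(th),tt*1e3,np.round(r*1e3,1).tolist())
E
```

```text
top [[342.1, 219.6], [319.6, 209.9], [332.4, 180.3], [356.4, 185.0]] [[341.7, 220.3], [319.7, 210.0], [332.1, 180.4], [356.3, 185.3]]
-23.93115956414467 [ 562.89339197 -210.17225478] [[0.2, 0.0], [0.3, -0.3], [-0.2, 0.7], [-0.3, -0.4]]
-24.105022374058148 [ 561.94533409 -209.57922962] [[1.4, -0.5], [-0.0, 0.8], [-0.9, 0.0], [-0.5, -0.3]]
scene [[224.2, 246.1], [197.3, 248.6], [197.1, 277.7], [225.8, 270.3]] [[223.8, 245.8], [197.2, 248.7], [196.7, 277.9], [225.6, 270.5]]
-23.40891347914283 [ 561.45234737 -208.64686768] [[-28.5, -65.8], [28.6, 66.0], [13.5, 72.4], [-13.6, -72.6]]
-24.334135972455208 [ 561.27532432 -209.36157914] [[-27.2, -65.2], [28.8, 66.4], [13.3, 72.0], [-15.0, -73.3]]
[[314.65518 212.13794]
 [332.24136 171.10345]
 [361.0862  183.46552]
 [343.50003 224.5    ]] [ 561.93030269 -209.226092     17.        ] [np.float64(134.2033153430293), np.float64(93.17238318007668), np.float64(133.96566469146788), np.float64(92.12998588600075)]
[  66.35994151  -23.98232988 -113.79253058  155.57135825]
[[201.3, 252.5], [176.5, 246.9], [185.0, 213.6], [211.1, 214.2]] [[200.5, 252.6], [174.9, 246.8], [182.9, 213.3], [209.5, 213.3]]
0.055 -12.504212509611312 [471.40254078 232.71942984] [[0.9, 0.8], [-0.2, -0.5], [-0.6, -0.7], [-0.2, 0.4]]
0.06 -12.504212509611312 [471.15229058 231.74481809] [[0.7, 0.7], [-0.4, -0.3], [-0.4, -0.6], [0.1, 0.2]]
0.065 -12.504212509611316 [470.90204038 230.77020633] [[0.4, 0.6], [-0.6, -0.1], [-0.2, -0.4], [0.3, -0.0]]
[[305.1, 177.6], [327.1, 174.2], [339.4, 189.2]] [[305.9, 177.6], [327.0, 174.2], [339.9, 190.1]]
0.055 -13.924879500185867 [471.93186189 230.2871615 ] [[1.0, -1.0], [0.1, 1.7], [-1.1, -0.7]]
0.06 -13.924879500185945 [478.32649585 225.4766411 ] [[0.7, -1.3], [-0.1, 1.9], [-0.6, -0.6]]
0.065 -13.924879500185913 [484.72112981 220.66612069] [[0.4, -1.5], [-0.2, 2.1], [-0.2, -0.5]]
```

```bash
python3 - <<'E'
from h import *
from scipy.spatial.transform import Rotation as R
o=ctrl.get_obs();w,x,y,z=o['eef_rot'];M=R.from_quat([x,y,z,w]).as_matrix();print(M)
print("jaw yaw",np.degrees(np.arctan2(M[1,2],M[0,2])),"board y dir",90-24.0)
s=cv2.imread("pics/scene0.png")
hs=[[197.3,248.6],[224.2,246.1],[225.8,270.3],[197.1,277.7]]
th,t,r=fit2(holes,ray("scene",hs,.0165));print(np.degrees(th),t*1e3,np.round(r*1e3,1).tolist())
E
```

```text
[[-7.51103062e-05  9.70660604e-01  2.40453710e-01]
 [ 1.56453274e-03  2.40453530e-01 -9.70659390e-01]
 [-9.99998773e-01  3.03291178e-04 -1.53669084e-03]]
jaw yaw -76.08666302277327 board y dir 66.0
-23.186630382746387 [ 561.53764678 -208.65089807] [[-0.0, -0.2], [-0.1, 0.2], [0.4, -0.0], [-0.2, 0.0]]
```

step_arm(
  xyz=[
    [424,349,-20],
    [424,349,-60],
    [424,349,-90],
    [424,349,-90],
    [424,349,-90],
    [424,349,-90],
    [424,349,-90],
    [424,349,-90],
    [424,349,-90],
    [424,349,-90],
  ],
  spin=[-0.656,-0.656,-0.656,-0.656,-0.656,-0.656,-0.656,-0.656,-0.656,-0.656],
  fingers=[100,100,100,100,100,100,100,100,100,100],
)

```text
time_s: 1.1
eef_pos: [0.5125, -0.2494, 0.1637]
eef_rot: [-0.387, -0.592, -0.387, 0.592]
wrist_force: [0.0, -0.9, 0.7]
opening: 0.999
```

step_arm(
  xyz=[
    [0,0,0],
    [0,0,0],
    [0,0,0],
    [0,0,0],
  ],
  spin=[0,0,0,0],
  fingers=[100,100,100,100],
)

```text
time_s: 1.5
eef_pos: [0.5106, -0.2523, 0.1646]
eef_rot: [-0.386, -0.592, -0.386, 0.592]
wrist_force: [0.2, -0.2, 0.1]
opening: 1.001
```

step_arm(
  xyz=[
    [50,42,-30],
    [51,43,-60],
    [51,43,-60],
    [51,43,-60],
  ],
  spin=[0,0,0,0],
  fingers=[100,100,100,100],
)

```text
time_s: 1.9
eef_pos: [0.5613, -0.2087, 0.1037]
eef_rot: [-0.386, -0.592, -0.387, 0.593]
wrist_force: [0.4, -0.5, 0.5]
opening: 0.997
```

```bash
cat >> h.py <<'E'
from scipy.spatial.transform import Rotation as Rot
def tool():
    o=ctrl.get_obs();w,x,y,z=o['eef_rot'];M=Rot.from_quat([x,y,z,w]).as_matrix()
    return o['eef_pos']*1e3,np.degrees(np.arctan2(M[1,2],M[0,2])),M[:,0],o['q'],o['wrist_force'],o['time_s']
E
python3 - <<'E'
from h import *
print(tool())
t=snap("top","pics/top1.png");s=snap("scene","pics/scene1.png")
cv2.imwrite("pics/c5.png",np.hstack([cv2.resize(t[150:250,290:390],(400,400),interpolation=2),cv2.resize(s[200:300,160:260],(400,400),interpolation=2)]))
E
```

```text
(array([ 561.30273667, -208.68087872,  103.6633459 ]), np.float64(-113.7158334019335), array([-2.04668524e-03,  8.01069730e-04, -9.99997585e-01]), array([-5.53742358e-01,  3.89424705e-01,  1.64659238e+00, -4.41425019e-04,
        1.10773770e+00,  1.43117105e+00]), array([ 0.39829926, -0.46915395,  0.50140639]), 1.9)
```

View pics/c5.png

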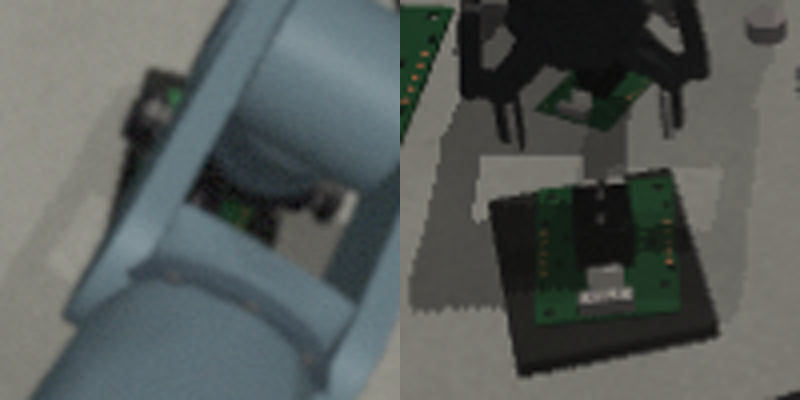

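step_arm(
  xyz=[
    [0,0,-40],
    [0,0,-74],
    [0,0,-74],
    [0,0,-74],
    [0,0,-74],
    [0,0,-74],
    [0,0,-74],
    [0,0,-74],
    [0,0,-74],
    [0,0,-74],
  ],
  spin=[0,0,0,0,0,0,0,0,0,0],
  fingers=[100,100,100,60,30,30,30,30,30,30],
)

```text
time_s: 3.0
eef_pos: [0.5639, -0.2093, 0.0329]
eef_rot: [0.388, 0.592, 0.385, -0.591]
wrist_force: [-1.2, -0.8, 6.9]
opening: 0.41
```

```bash
python3 - <<'E'
from h import *
print(tool())
s=snap("scene","pics/scene2.png")
cv2.imwrite("pics/c6.png",cv2.resize(s[200:300,160:260],(600,600),interpolation=2))
E
```

```text
(array([ 563.94987135, -209.33880109,   32.94981664]), np.float64(-113.66706029343725), array([ 0.00343317, -0.00261626, -0.99999068]), array([-5.52314824e-01,  4.97250353e-01,  1.66458019e+00, -5.14532510e-04,
        9.75466814e-01,  1.43183512e+00]), array([-1.19541289, -0.80772287,  6.93632171]), 3.0)
```

View pics/c6.png

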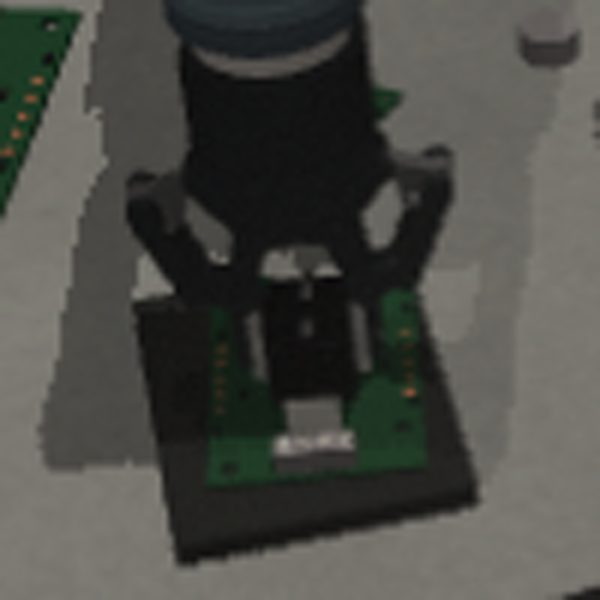

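step_arm(
  xyz=[
    [0,0,5],
    [0,0,20],
    [0,0,50],
    [0,0,90],
    [0,0,130],
    [0,0,130],
    [0,0,130],
  ],
  spin=[0,0,0,0,0,0,0],
  fingers=[30,30,30,30,30,30,30],
)

```text
time_s: 3.75
eef_pos: [0.5629, -0.2083, 0.1621]
eef_rot: [0.388, 0.592, 0.386, -0.591]
wrist_force: [-0.5, 0.3, -4.5]
opening: 0.412
```

```bash
python3 - <<'E'
from h import *
print(tool())
s=snap("scene","pics/scene3.png")
cv2.imwrite("pics/c7.png",cv2.resize(s[130:300,130:300],(600,600),interpolation=2))
E
```

```text
(array([ 562.90025076, -208.2672503 ,  162.09972243]), np.float64(-113.66006338936121), array([ 0.00240807, -0.00143785, -0.99999607]), array([-5.51943428e-01,  3.14568259e-01,  1.61364861e+00,  4.09404290e-05,
        1.21057137e+00,  1.43178404e+00]), array([-0.45836725,  0.25137497, -4.48349247]), 3.75)
```

View pics/c7.png

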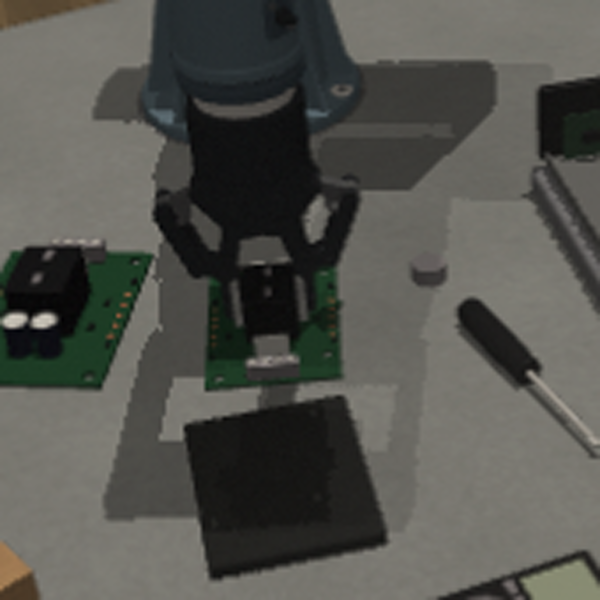

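step_arm(
  xyz=[
    [-10,42,0],
    [-20,86,0],
    [-30,130,0],
    [-40,175,0],
    [-50,220,0],
    [-60,265,0],
    [-70,310,0],
    [-80,350,0],
    [-90,390,0],
    [-95,418,0],
  ],
  spin=[0,0,0.05,0.1,0.15,0.195,0.195,0.195,0.195,0.195],
  fingers=[30,30,30,30,30,30,30,30,30,30],
)

```text
time_s: 4.8
eef_pos: [0.4644, 0.2119, 0.1581]
eef_rot: [-0.442, -0.55, -0.444, 0.553]
wrist_force: [0.5, -1.2, -4.6]
opening: 0.414
```

step_arm(
  xyz=[
    [0,0,-20],
    [0,0,-40],
    [0,0,-40],
    [0,0,-40],
  ],
  spin=[0,0,0,0],
  fingers=[30,30,30,30],
)

```text
time_s: 5.2
eef_pos: [0.466, 0.2096, 0.119]
eef_rot: [-0.442, -0.55, -0.443, 0.553]
wrist_force: [0.0, 0.2, -3.5]
opening: 0.411
```

```bash
python3 - <<'E'
from h import *
print(tool())
s=snap("scene","pics/scene4.png");t=snap("top","pics/top4.png")
cv2.imwrite("pics/c8.png",cv2.resize(s[120:240,260:410],(750,600),interpolation=2))
cv2.imwrite("pics/c9.png",cv2.resize(t[165:290,125:245],None,fx=4.8,fy=4.8,interpolation=2))
E
```

```text
(array([466.02305375, 209.57197567, 118.98952459]), np.float64(-102.50568626511537), array([-3.83229662e-03, -7.41551172e-04, -9.99992382e-01]), array([ 1.89978606e-01,  1.92756796e-01,  1.86567491e+00, -5.11326503e-06,
        1.08706434e+00,  1.97904550e+00]), array([ 0.02267864,  0.15544048, -3.54541664]), 5.2)
```

View pics/c8.png

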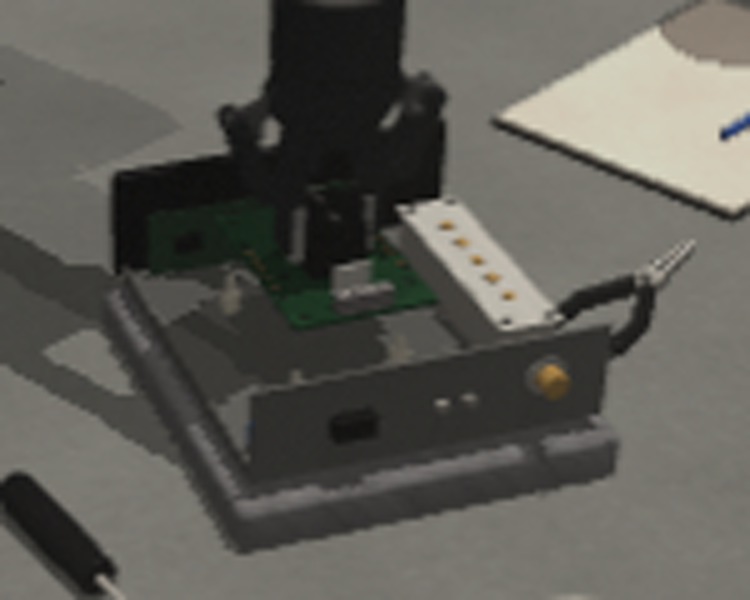

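View pics/c9.png

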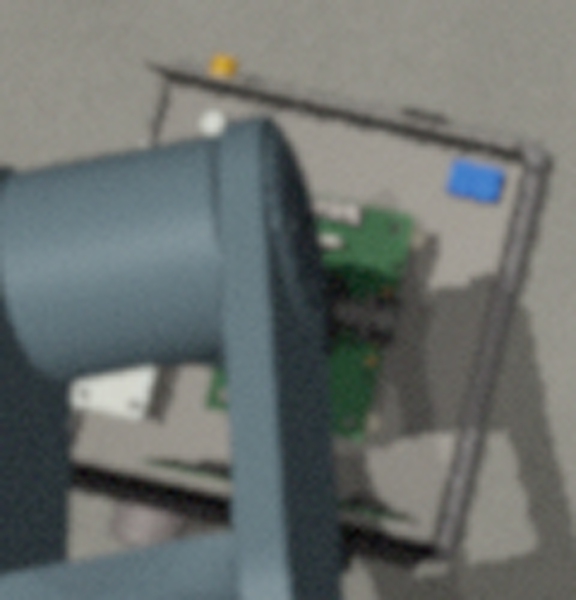

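```bash
cat >> h.py <<'E'
def board3(x,y,yawdeg,z,pts):
    a=np.radians(yawdeg);R=np.array([[np.cos(a),-np.sin(a)],[np.sin(a),np.cos(a)]])
    p=np.asarray(pts)@R.T+[x,y]; return np.c_[p,np.full(len(p),z)]
corn=np.array([[-65,-45],[-65,45],[65,45],[65,-45]])/1000.
def over(im,n,poly,pts,roi,f,file):
    x0,y0,x1,y1=roi;a=cv2.resize(im[y0:y1,x0:x1],None,fx=f,fy=f,interpolation=2)
    g=lambda P:((proj(n,P)-[x0,y0]+.5)*f-.5)
    for P in poly: cv2.polylines(a,[np.round(g(P)).astype(int)],True,(0,0,255),1)
    for P in pts:
        for q in np.round(g(P)).astype(int): cv2.circle(a,tuple(int(v) for v in q),3,(0,255,255),1)
    cv2.imwrite(file,a)
E
python3 - <<'E'
from h import *
s=cv2.imread("pics/scene4.png");t=cv2.imread("pics/top4.png")
P=board3(.4664,.2102,-12.5,.103,corn);H=board3(.4664,.2102,-12.5,.103,holes)
S=board3(.4712,.2317,-12.5,.055,posts);S2=S+[0,0,.012]
over(t,"top",[P],[H,S,S2],(125,165,245,290),4.8,"pics/o1.png")
over(s,"scene",[P],[H,S,S2],(260,120,410,240),5,"pics/o2.png")
over(cv2.imread("pics/top0.png"),"top",[],[S,S2],(125,165,245,290),4.8,"pics/o3.png")
over(cv2.imread("pics/scene0.png"),"scene",[],[S,S2],(260,120,410,240),5,"pics/o4.png")
E
```

```text
(no output)
```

View pics/o1.png

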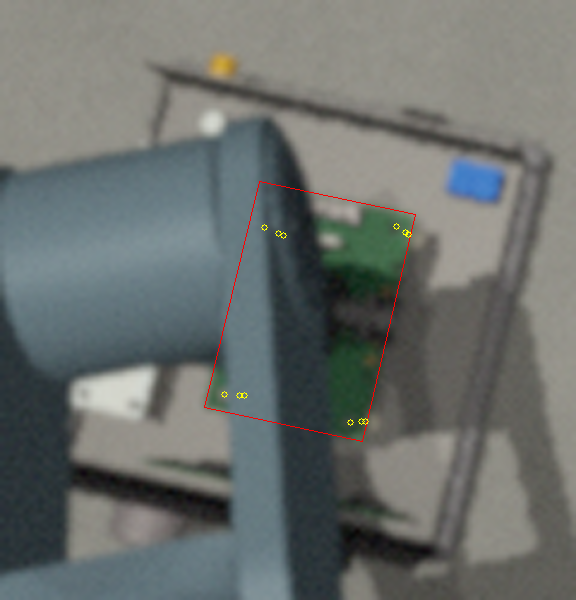

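View pics/o2.png

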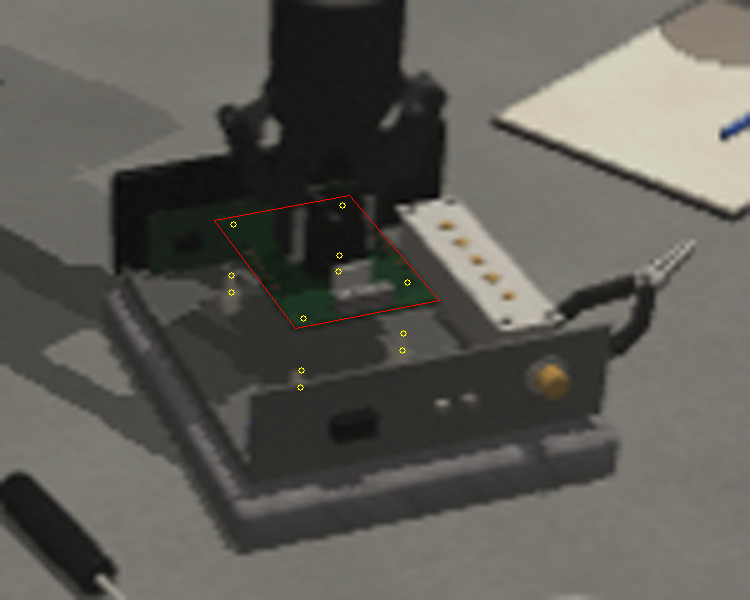

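View pics/o3.png

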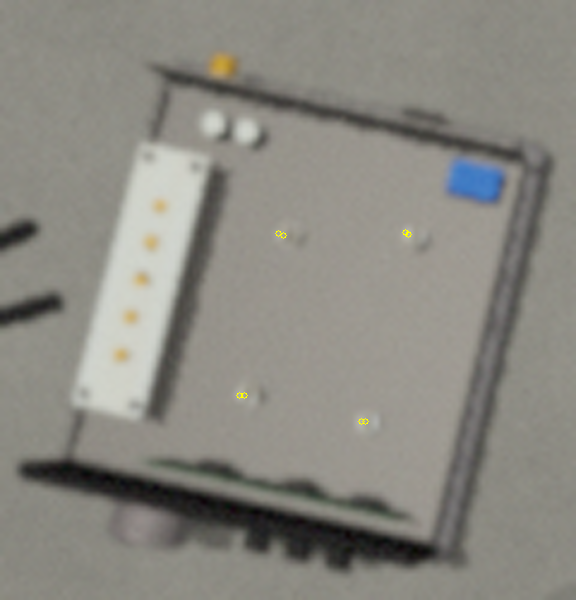

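View pics/o4.png

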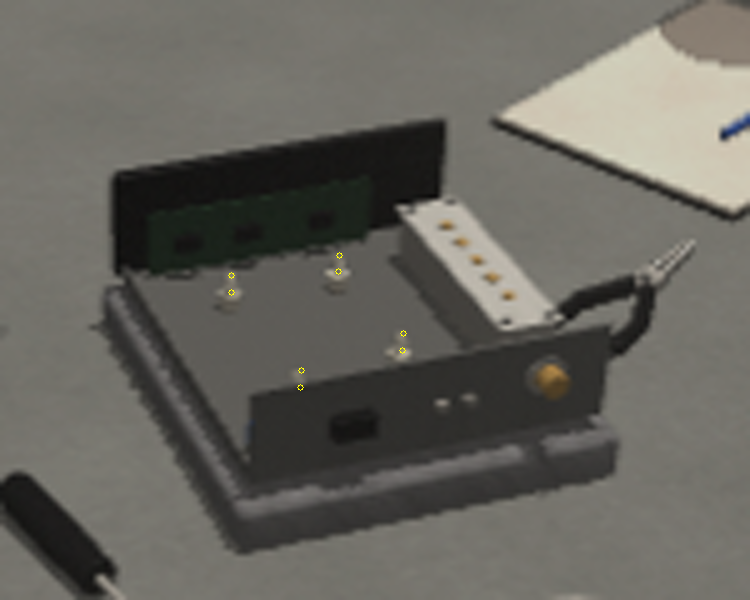

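```bash
python3 - <<'E'
from h import *
t=cv2.imread("pics/top0.png");s=cv2.imread("pics/scene0.png")
def z(im,c,f=24,r=7):
    x,y=c;a=im[y-r:y+r+1,x-r:x+r+1].astype(float);a=(a-a.min())/(a.max()-a.min())*255
    return cv2.resize(a.astype(np.uint8),None,fx=f*13/15/1.0,fy=f*13/15,interpolation=0)
tc=[(201,252),(176,247),(185,214),(211,214)];sc=[(306,177),(327,173),(340,189),(320,195)]
A=np.hstack([z(t,c,15) for c in tc]);B=np.hstack([z(s,c,15) for c in sc])
cv2.imwrite("pics/p.png",np.vstack([A,B]));print(A.shape)
E
```

```text
(195, 780, 3)
```

View pics/p.png

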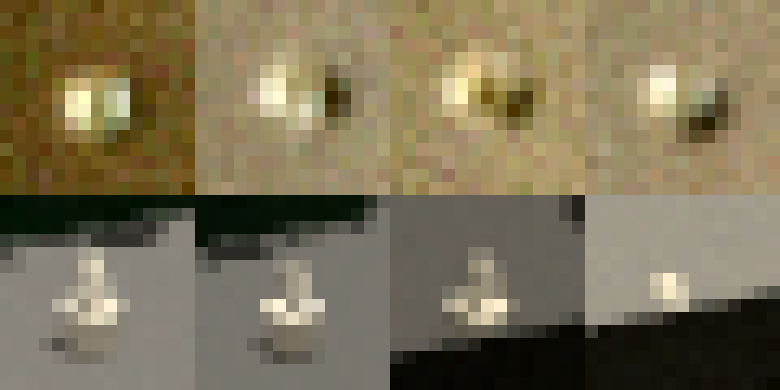

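```bash
python3 - <<'E'
from h import *
T=[(201.0,252.6),(176.2,247.0),(184.2,213.3),(210.4,213.8)]
S=[(305.5,178.35),(327.0,174.35),(339.3,190.2)]
for z in(.055,.058):
    th,t,r=fit2(posts,ray("top",T,z));print(np.degrees(th),t*1e3,np.round(r*1e3,1).tolist())
for z in (.055,.057):
    th,t,r=fit2(posts[:3],ray("scene",S,z));print(np.degrees(th),t*1e3,np.round(r*1e3,1).tolist())
# filter box / chassis corners: rear panel & sides in top
t=cv2.imread("pics/top0.png")
hsv=cv2.cvtColor(t,cv2.COLOR_BGR2HSV); r=t[190:260,135:180]
m=np.zeros(t.shape[:2],np.uint8);m[190:260,135:180]=(t[190:260,135:180].min(2)>185)*255
c=max(cv2.findContours(m,0,1)[0],key=cv2.contourArea);q=cv2.minAreaRect(c);print(q)
W=ray("top",cv2.boxPoints(q),.080);print(W.mean(0)*1e3);d=W-np.roll(W,1,0);print(np.degrees(np.arctan2(d[:,1],d[:,0])),np.linalg.norm(d,axis=1)*1e3)
E
```

```text
-12.951099804497375 [471.00575298 229.82060286] [[0.2, -0.2], [0.3, 0.6], [-0.9, -0.2], [0.4, -0.2]]
-12.951099804497375 [470.85712565 229.24357038] [[0.1, -0.3], [0.2, 0.7], [-0.7, -0.1], [0.5, -0.3]]
-13.029598272525744 [472.83371346 228.84356775] [[-0.3, -0.0], [-0.1, -0.1], [0.4, 0.1]]
-13.029598272525822 [475.38906179 226.92414168] [[-0.4, -0.1], [-0.1, -0.0], [0.6, 0.2]]
((153.7215118408203, 223.0583038330078), (13.539042472839355, 55.12324905395508), 14.743562698364258)
[485.57274754 312.03152167  80.        ]
[  74.90225439  -13.20806423 -105.0937851   166.58688289] [ 36.95079317 150.73690029  37.49041358 150.72266152]
```

```bash
python3 - <<'E'
from h import *
t=cv2.imread("pics/top4.png");s=cv2.imread("pics/scene4.png")
a=cv2.resize(t[205:260,165:220],None,fx=10,fy=10,interpolation=0)
b=cv2.resize(s[165:190,295:350],None,fx=10,fy=10,interpolation=0)
cv2.imwrite("pics/q1.png",cv2.convertScaleAbs(a,alpha=1.5));cv2.imwrite("pics/q2.png",cv2.convertScaleAbs(b,alpha=2.2))
E
```

```text
(no output)
```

View pics/q1.png

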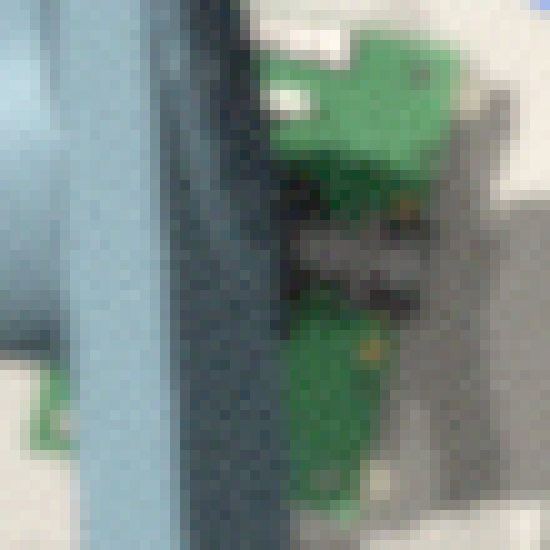

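View pics/q2.png

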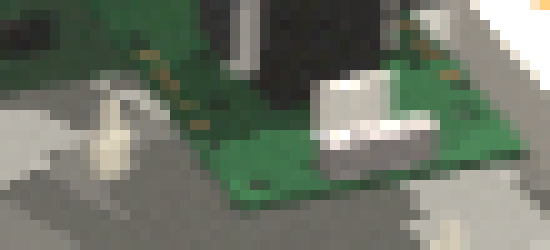

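```bash
python3 - <<'E'
from h import *
A=np.array([holes[3],holes[0],corn[3],corn[0],corn[1]])
T=[(206.7,211.7),(197.2,252.3),(210.5,209.5),(200,256),(167.5,249)]
for z in(.099,.103):
    th,t,r=fit2(A,ray("top",T,z));print("top",z,np.degrees(th),t*1e3,np.round(r*1e3,1).tolist())
A=np.array([holes[3],holes[2],corn[3],corn[2]]);S=[(320.5,182.9),(341.5,175.8),(317.7,184.8),(347,179.7)]
for z in(.097,.099,.101,.103):
    th,t,r=fit2(A,ray("scene",S,z));print("scene",z,np.degrees(th),t*1e3,np.round(r*1e3,1).tolist())
print(tool()[:2])
E
```

```text
top 0.099 -12.32302154869432 [466.85577752 211.43643415] [[0.1, -0.2], [0.2, -0.5], [1.0, -0.6], [-0.6, 0.2], [-0.7, 1.1]]
top 0.103 -12.323021548694316 [466.69873435 210.70297563] [[0.3, -0.3], [0.0, -0.5], [1.2, -0.8], [-0.8, 0.2], [-0.8, 1.4]]
scene 0.097 -14.206686176698367 [458.20264166 218.01843715] [[-1.4, -0.3], [-0.1, -1.6], [1.0, 1.4], [0.5, 0.6]]
scene 0.099 -14.206686176698447 [460.72477468 216.04432108] [[-1.5, -0.4], [-0.1, -1.5], [1.0, 1.2], [0.6, 0.7]]
scene 0.101 -14.20668617669851 [463.2469077  214.07020501] [[-1.5, -0.5], [-0.1, -1.4], [1.0, 1.1], [0.6, 0.8]]
scene 0.103 -14.20668617669845 [465.76904072 212.09608894] [[-1.5, -0.6], [-0.2, -1.2], [1.0, 1.0], [0.7, 0.9]]
(array([467.63466095, 209.67583904, 120.66863238]), np.float64(-102.53174018505248))
```

step_arm(
  xyz=[
    [0,-2.8,-15],
    [0,-2.8,-29],
    [0,-2.8,-29],
    [0,-2.8,-29],
    [0,-2.8,-29],
  ],
  spin=[-0.01,-0.01,-0.01,-0.01,-0.01],
  fingers=[30,30,30,30,30],
)

```text
time_s: 5.8
eef_pos: [0.4679, 0.2072, 0.092]
eef_rot: [0.44, 0.554, 0.44, -0.553]
wrist_force: [-0.1, -0.4, -3.3]
opening: 0.41
```

```bash
python3 - <<'E'
from h import *
print(tool())
s=snap("scene","pics/scene5.png");t=snap("top","pics/top5.png")
x,y=.4669,.208
P=board3(x,y,-13,.0745,corn);H=board3(x,y,-13,.0745,holes);S=board3(.4718,.2294,-13,.055,posts);S2=S+[0,0,.012]
over(cv2.convertScaleAbs(t,alpha=1.4),"top",[P],[H,S2],(160,200,225,265),9,"pics/o5.png")
over(cv2.convertScaleAbs(s,alpha=1.7),"scene",[P],[H,S2],(285,145,365,205),9,"pics/o6.png")
b=cv2.resize(s[145:205,285:365],None,fx=9,fy=9,interpolation=0);cv2.imwrite("pics/o7.png",cv2.convertScaleAbs(b,alpha=2))
E
```

```text
(array([467.89510137, 207.19610608,  91.95601899]), np.float64(-103.07821049121524), array([ 9.29798466e-04,  2.29071948e-04, -9.99999542e-01]), array([1.84550365e-01, 2.34779790e-01, 1.88072053e+00, 6.38286810e-05,
       1.02513629e+00, 1.98357161e+00]), array([-0.10651846, -0.40492954, -3.27354696]), 5.8)
```

View pics/o5.png

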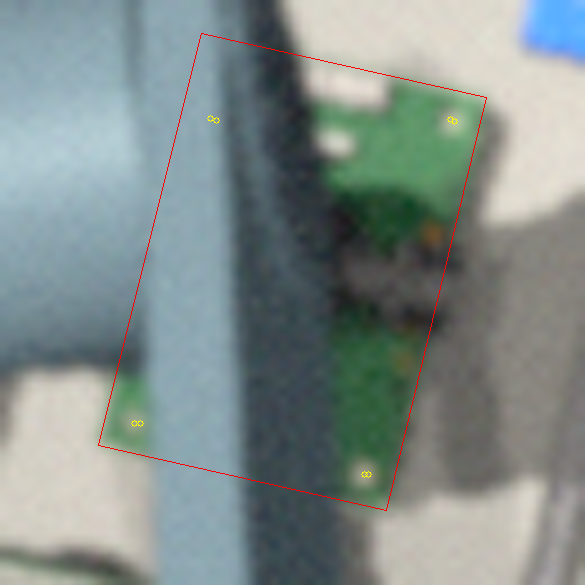

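View pics/o6.png

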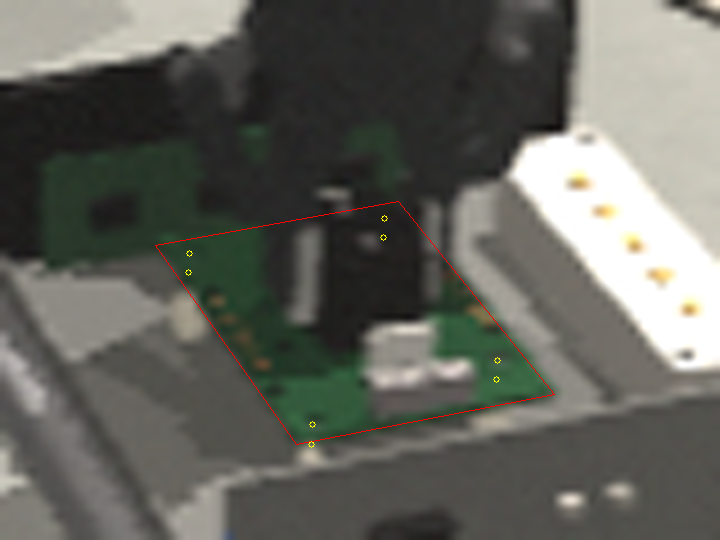

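View pics/o7.png

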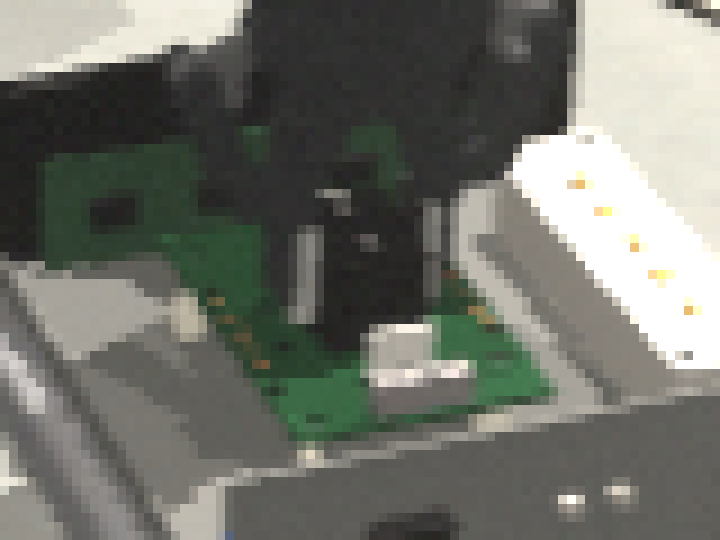

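step_arm(
  xyz=[
    [0,0,-2],
    [0,0,-4],
    [0,0,-6],
    [0,0,-6],
  ],
  spin=[0,0,0,0],
  fingers=[30,30,30,30],
)

```text
time_s: 6.3
eef_pos: [0.4671, 0.207, 0.0849]
eef_rot: [-0.44, -0.553, -0.44, 0.554]
wrist_force: [0.0, -0.6, -3.4]
opening: 0.413
```

step_arm(
  xyz=[
    [0,0,-1],
    [0,0,-2],
    [0,0,-2],
  ],
  spin=[0,0,0],
  fingers=[30,30,30],
)

```text
time_s: 6.6
eef_pos: [0.4673, 0.2071, 0.0832]
eef_rot: [-0.44, -0.554, -0.44, 0.554]
wrist_force: [-0.4, 0.5, -2.8]
opening: 0.41
```

step_arm(
  xyz=[
    [0,0,-1],
    [0,0,-2],
    [0,0,-2],
  ],
  spin=[0,0,0],
  fingers=[30,30,30],
)

```text
time_s: 6.9
eef_pos: [0.4672, 0.2071, 0.0813]
eef_rot: [-0.44, -0.554, -0.44, 0.554]
wrist_force: [-1.2, 0.4, -2.0]
opening: 0.413
```

step_arm(
  xyz=[
    [0,0,-1],
    [0,0,-1],
    [0,0,-1],
  ],
  spin=[0,0,0],
  fingers=[30,30,30],
)

```text
time_s: 7.2
eef_pos: [0.4673, 0.2071, 0.0804]
eef_rot: [-0.44, -0.554, -0.44, 0.554]
wrist_force: [-2.1, 0.8, 0.0]
opening: 0.41
```

step_arm(
  xyz=[
    [0,0,-1],
    [0,0,-1],
    [0,0,-1],
  ],
  spin=[0,0,0],
  fingers=[30,30,30],
)

```text
time_s: 7.5
eef_pos: [0.4673, 0.2071, 0.0795]
eef_rot: [-0.44, -0.554, -0.44, 0.554]
wrist_force: [-2.4, 1.6, 3.1]
opening: 0.411
```

```bash
python3 - <<'E'
from h import *
print(tool())
s=snap("scene","pics/scene6.png");t=snap("top","pics/top6.png")
a=cv2.resize(t[200:265,160:225],None,fx=6,fy=6,interpolation=0)
b=cv2.resize(s[155:205,290:356],None,fx=6,fy=6,interpolation=0);b=cv2.convertScaleAbs(b,alpha=2)
c=np.zeros((390,790,3),np.uint8);c[:,:390]=cv2.convertScaleAbs(a,alpha=1.4);c[:300,392:788]=b;cv2.imwrite("pics/o8.png",c)
E
```

```text
(array([467.31896773, 207.13552681,  79.45166748]), np.float64(-103.07637367817163), array([-1.31234145e-04,  9.40361892e-05, -9.99999987e-01]), array([1.84604834e-01, 2.55558437e-01, 1.88625479e+00, 1.38490386e-04,
       9.99891178e-01, 1.98355209e+00]), array([-2.43049274,  1.55392799,  3.11216157]), 7.5)
```

View pics/o8.png

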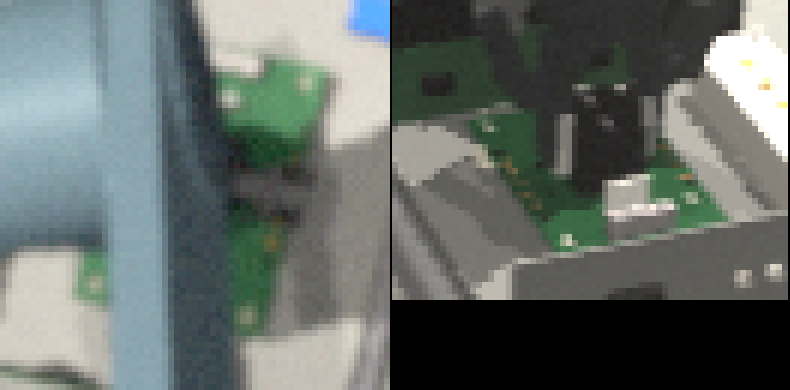

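step_arm(
  xyz=[
    [-0.3,0.2,0],
    [-0.3,0.2,0],
    [-0.3,0.2,0],
    [-0.3,0.2,0],
    [-0.3,0.2,0],
    [0,0,20],
    [0,0,60],
    [0,0,80],
    [0,0,80],
  ],
  spin=[0,0,0,0,0,0,0,0,0],
  fingers=[45,60,75,90,100,100,100,100,100],
)

```text
time_s: 8.5
eef_pos: [0.4699, 0.2076, 0.1629]
eef_rot: [0.441, 0.556, 0.439, -0.551]
wrist_force: [1.1, 0.3, 0.5]
opening: 0.999
```

```bash
python3 - <<'E'
from h import *
print(tool())
s=snap("scene","pics/scene7.png");t=snap("top","pics/top7.png")
a=cv2.resize(t[200:265,160:225],None,fx=6,fy=6,interpolation=0)
b=cv2.resize(s[155:205,290:356],None,fx=6,fy=6,interpolation=0);b=cv2.convertScaleAbs(b,alpha=2)
c=np.zeros((390,790,3),np.uint8);c[:,:390]=cv2.convertScaleAbs(a,alpha=1.4);c[:300,392:788]=b;cv2.imwrite("pics/o9.png",c)
E
```

```text
(array([469.86438545, 207.60138444, 162.89765285]), np.float64(-103.06928584514108), array([ 0.00693276,  0.00130949, -0.99997511]), array([1.84649169e-01, 1.28228501e-01, 1.83827472e+00, 1.56102083e-05,
       1.16803404e+00, 1.98355068e+00]), array([1.09911512, 0.28052474, 0.46163071]), 8.5)
```

View pics/o9.png

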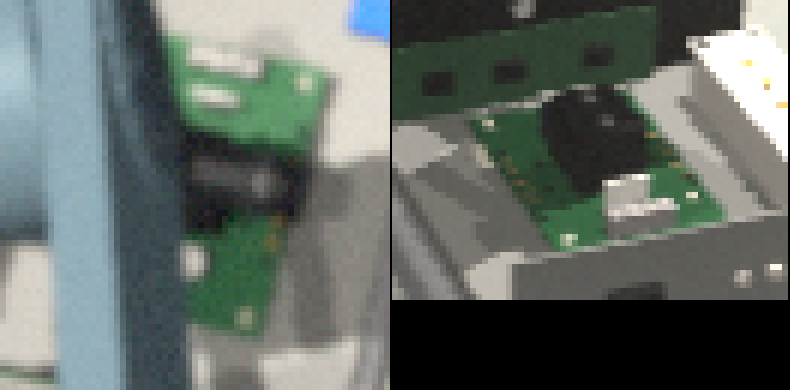

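Board rests on all four points, and the white tips show in the holes. Now pressing beside support 1.

step_arm(
  xyz=[
    [-20,-12,0],
    [-45,-26,0],
    [-45,-26,0],
    [-45,-26,0],
    [-45,-26,0],
    [-45,-26,-20],
    [-45,-26,-40],
    [-45,-26,-60],
    [-45,-26,-70],
    [-45,-26,-70],
  ],
  spin=[0,0,0,0,0,0,0,0,0,0],
  fingers=[60,30,0,0,0,0,0,0,0,0],
)

```text
time_s: 9.6
eef_pos: [0.4216, 0.181, 0.0879]
eef_rot: [-0.439, -0.553, -0.44, 0.555]
wrist_force: [0.6, 0.0, 0.0]
opening: 0.003
```

```bash
cat > look.py <<'E'
from h import *
import sys
n=sys.argv[1];p=tool();print(p)
s=snap("scene",f"pics/scene{n}.png");t=snap("top",f"pics/top{n}.png")
a=cv2.resize(t[200:265,160:225],None,fx=6,fy=6,interpolation=0)
b=cv2.resize(s[155:205,290:356],None,fx=6,fy=6,interpolation=0);b=cv2.convertScaleAbs(b,alpha=2)
c=np.zeros((390,790,3),np.uint8);c[:,:390]=cv2.convertScaleAbs(a,alpha=1.4);c[:300,392:788]=b;cv2.imwrite(f"pics/l{n}.png",c)
E
python3 look.py 10
```

```text
(array([421.570085  , 181.04608218,  87.85332597]), np.float64(-103.07207270353402), array([-3.30526647e-03, -4.56630181e-04, -9.99994433e-01]), array([1.45955364e-01, 1.35988469e-01, 2.01045409e+00, 3.44201029e-05,
       9.98486630e-01, 1.94488557e+00]), array([0.56241712, 0.03840161, 0.04868563]), 9.6)
```

View pics/l10.png

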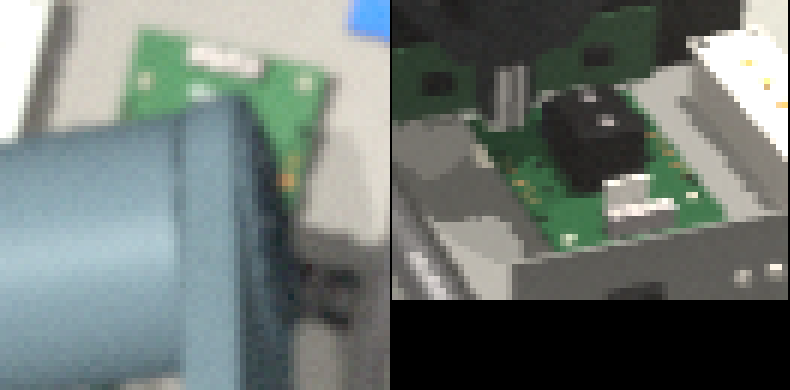

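step_arm(
  xyz=[
    [1.5,0.8,-6],
    [1.5,0.8,-11],
    [1.5,0.8,-11],
    [1.5,0.8,-13],
    [1.5,0.8,-13],
  ],
  spin=[0,0,0,0,0],
  fingers=[0,0,0,0,0],
)

```text
time_s: 10.2
eef_pos: [0.4238, 0.1819, 0.0763]
eef_rot: [-0.44, -0.554, -0.44, 0.554]
wrist_force: [-0.0, 0.1, 0.2]
opening: -0.001
```

step_arm(
  xyz=[
    [0,0,-1],
    [0,0,-2],
    [0,0,-2],
  ],
  spin=[0,0,0],
  fingers=[0,0,0],
)

```text
time_s: 10.5
eef_pos: [0.4241, 0.1819, 0.0745]
eef_rot: [0.44, 0.554, 0.44, -0.554]
wrist_force: [-0.8, 0.1, 2.5]
opening: 0.001
```

step_arm(
  xyz=[
    [0,0,-1],
    [0,0,-2],
    [0,0,-2],
  ],
  spin=[0,0,0],
  fingers=[0,0,0],
)

```text
time_s: 10.8
eef_pos: [0.4241, 0.182, 0.0726]
eef_rot: [0.44, 0.554, 0.44, -0.554]
wrist_force: [-2.2, 0.5, 5.4]
opening: -0.001
```

step_arm(
  xyz=[
    [0,0,-1],
    [0,0,-2],
    [0,0,-2],
  ],
  spin=[0,0,0],
  fingers=[0,0,0],
)

```text
time_s: 11.1
eef_pos: [0.4241, 0.182, 0.0709]
eef_rot: [0.44, 0.554, 0.44, -0.554]
wrist_force: [-3.1, -0.7, 9.4]
opening: -0.004
```

step_arm(
  xyz=[
    [0,0,-1],
    [0,0,-2],
    [0,0,-2],
  ],
  spin=[0,0,0],
  fingers=[0,0,0],
)

```text
time_s: 11.4
eef_pos: [0.4242, 0.182, 0.0692]
eef_rot: [0.44, 0.554, 0.44, -0.553]
wrist_force: [-3.5, 0.5, 11.4]
opening: 0.003
```

step_arm(
  xyz=[
    [0,0,-1],
    [0,0,-1],
  ],
  spin=[0,0],
  fingers=[0,0],
)

```text
time_s: 11.6
eef_pos: [0.4243, 0.182, 0.0684]
eef_rot: [0.44, 0.554, 0.44, -0.553]
wrist_force: [-4.4, 0.1, 13.5]
opening: 0.001
```

step_arm(
  xyz=[
    [0,0,-1],
    [0,0,-1],
  ],
  spin=[0,0],
  fingers=[0,0],
)

```text
time_s: 11.8
eef_pos: [0.4243, 0.1821, 0.0671]
eef_rot: [0.44, 0.554, 0.44, -0.553]
wrist_force: [-2.7, 0.8, 9.5]
opening: -0.003
```

step_arm(
  xyz=[
    [0,0,-1],
    [0,0,-1],
  ],
  spin=[0,0],
  fingers=[0,0],
)

```text
time_s: 12.0
eef_pos: [0.4244, 0.1821, 0.0662]
eef_rot: [0.44, 0.554, 0.44, -0.553]
wrist_force: [-4.4, 0.1, 10.8]
opening: 0.002
```

step_arm(
  xyz=[
    [0,0,-1],
    [0,0,-1],
  ],
  spin=[0,0],
  fingers=[0,0],
)

```text
time_s: 12.2
eef_pos: [0.4244, 0.1821, 0.0654]
eef_rot: [0.44, 0.554, 0.44, -0.553]
wrist_force: [-5.3, -0.2, 12.9]
opening: 0.001
```

step_arm(
  xyz=[
    [0,0,-1],
    [0,0,-1],
  ],
  spin=[0,0],
  fingers=[0,0],
)

```text
time_s: 12.4
eef_pos: [0.4245, 0.1821, 0.0646]
eef_rot: [0.44, 0.554, 0.44, -0.553]
wrist_force: [-4.8, -1.2, 15.9]
opening: 0.001
```

step_arm(
  xyz=[
    [0,0,-1],
    [0,0,-1],
  ],
  spin=[0,0],
  fingers=[0,0],
)

```text
time_s: 12.6
eef_pos: [0.4245, 0.1821, 0.0637]
eef_rot: [0.44, 0.554, 0.44, -0.553]
wrist_force: [-5.7, -0.8, 17.7]
opening: -0.0
```

```bash
python3 look.py 11
```

```text
(array([424.48807152, 182.11731506,  63.73734288]), np.float64(-103.06218621349022), array([ 8.93953969e-04,  2.31577714e-04, -9.99999574e-01]), array([1.47330916e-01, 1.86300106e-01, 2.01498617e+00, 1.21206840e-04,
       9.39388112e-01, 1.94603407e+00]), array([-5.70047165, -0.78934848, 17.69799343]), 12.6)
```

View pics/l11.png

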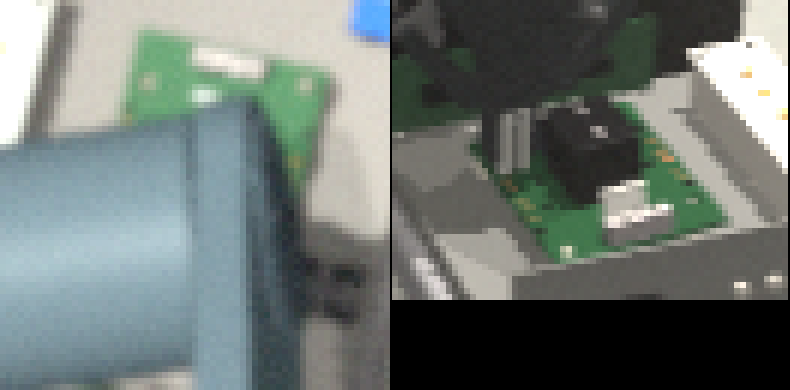

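step_arm(
  xyz=[
    [0,0,10],
    [0,0,45],
    [6,30,48],
    [15,68,48],
    [15,68,48],
    [15,68,20],
    [15,68,17],
    [15,68,17],
  ],
  spin=[0,0,0,0,0,0,0,0],
  fingers=[0,0,0,0,0,0,0,0],
)

```text
time_s: 13.5
eef_pos: [0.4375, 0.2492, 0.0783]
eef_rot: [-0.439, -0.553, -0.44, 0.555]
wrist_force: [0.4, 0.9, -0.2]
opening: -0.001
```

```bash
python3 look.py 12
```

```text
(array([437.54614152, 249.15714187,  78.33112984]), np.float64(-103.08734503355491), array([-0.00333134, -0.00110797, -0.99999384]), array([ 2.81589839e-01,  2.44509201e-01,  1.90332168e+00, -1.65012354e-04,
        9.97269810e-01,  2.08089595e+00]), array([ 0.41492038,  0.86495863, -0.24251638]), 13.5)
```

View pics/l12.png

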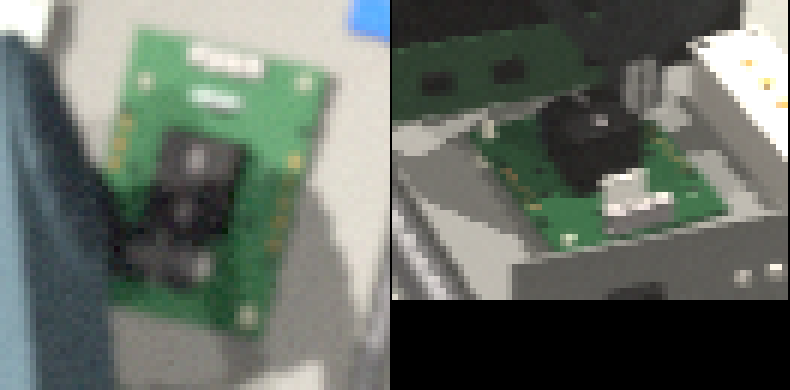

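step_arm(
  xyz=[
    [1.0,0.5,-3],
    [1.0,0.5,-6],
    [1.0,0.5,-6],
  ],
  spin=[0,0,0],
  fingers=[0,0,0],
)

```text
time_s: 13.9
eef_pos: [0.4409, 0.2505, 0.074]
eef_rot: [0.44, 0.554, 0.439, -0.553]
wrist_force: [1.2, -1.0, 3.9]
opening: -0.0
```

step_arm(
  xyz=[
    [0,0,-1],
    [0,0,-2],
    [0,0,-2],
  ],
  spin=[0,0,0],
  fingers=[0,0,0],
)

```text
time_s: 14.2
eef_pos: [0.441, 0.2506, 0.0723]
eef_rot: [0.44, 0.554, 0.439, -0.553]
wrist_force: [0.4, -1.0, 5.8]
opening: 0.002
```

step_arm(
  xyz=[
    [0,0,-1],
    [0,0,-2],
    [0,0,-2],
  ],
  spin=[0,0,0],
  fingers=[0,0,0],
)

```text
time_s: 14.5
eef_pos: [0.4402, 0.2504, 0.0696]
eef_rot: [0.44, 0.554, 0.44, -0.553]
wrist_force: [0.8, 0.5, 2.4]
opening: 0.0
```

step_arm(
  xyz=[
    [0,0,-1],
    [0,0,-1],
  ],
  spin=[0,0],
  fingers=[0,0],
)

```text
time_s: 14.7
eef_pos: [0.4403, 0.2505, 0.0686]
eef_rot: [0.44, 0.554, 0.44, -0.553]
wrist_force: [1.1, 0.8, 3.7]
opening: -0.004
```

step_arm(
  xyz=[
    [0,0,-1],
    [0,0,-2],
    [0,0,-2],
  ],
  spin=[0,0,0],
  fingers=[0,0,0],
)

```text
time_s: 15.0
eef_pos: [0.4403, 0.2505, 0.0669]
eef_rot: [0.44, 0.554, 0.44, -0.553]
wrist_force: [0.3, -0.2, 9.1]
opening: 0.0
```

step_arm(
  xyz=[
    [0,0,-1],
    [0,0,-2],
    [0,0,-2],
  ],
  spin=[0,0,0],
  fingers=[0,0,0],
)

```text
time_s: 15.3
eef_pos: [0.4404, 0.2505, 0.0653]
eef_rot: [0.44, 0.554, 0.44, -0.553]
wrist_force: [-1.7, -1.1, 13.1]
opening: -0.002
```

step_arm(
  xyz=[
    [0,0,-1],
    [0,0,-1],
  ],
  spin=[0,0],
  fingers=[0,0],
)

```text
time_s: 15.5
eef_pos: [0.4404, 0.2505, 0.0646]
eef_rot: [0.44, 0.554, 0.44, -0.553]
wrist_force: [-2.1, -1.9, 15.5]
opening: 0.004
```

step_arm(
  xyz=[
    [0,0,-1],
    [0,0,-1],
  ],
  spin=[0,0],
  fingers=[0,0],
)

```text
time_s: 15.7
eef_pos: [0.4404, 0.2505, 0.0638]
eef_rot: [0.44, 0.554, 0.44, -0.553]
wrist_force: [-3.0, -2.0, 16.8]
opening: 0.005
```

step_arm(
  xyz=[
    [0,0,10],
    [0,0,55],
    [0,0,95],
    [-20,-60,95],
    [-20,-100,95],
    [-20,-140,95],
    [-20,-140,95],
  ],
  spin=[0,0,0,0,0,0,0],
  fingers=[0,0,0,0,0,0,0],
)

```text
time_s: 16.4
eef_pos: [0.419, 0.1066, 0.1569]
eef_rot: [-0.438, -0.554, -0.438, 0.555]
wrist_force: [0.8, -0.1, 0.2]
opening: -0.001
```

```bash
python3 look.py 13; python3 - <<'E'
import cv2
s=cv2.imread("pics/scene13.png")
cv2.imwrite("pics/m13.png",cv2.convertScaleAbs(cv2.resize(s[155:200,290:360],None,fx=11,fy=11,interpolation=2),alpha=1.8))
E
```

```text
(array([419.03636447, 106.58056831, 156.93323328]), np.float64(-103.36196255157147), array([-0.00160646, -0.00127099, -0.9999979 ]), array([-2.58983967e-02, -4.40640584e-02,  2.03137000e+00, -1.43383963e-03,
        1.15586010e+00,  1.77868825e+00]), array([ 0.81981434, -0.06683746,  0.23098251]), 16.4)
```

View pics/l13.png

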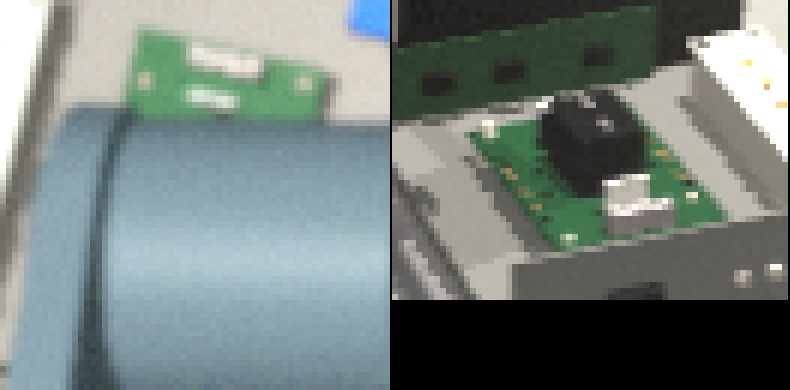

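View pics/m13.png

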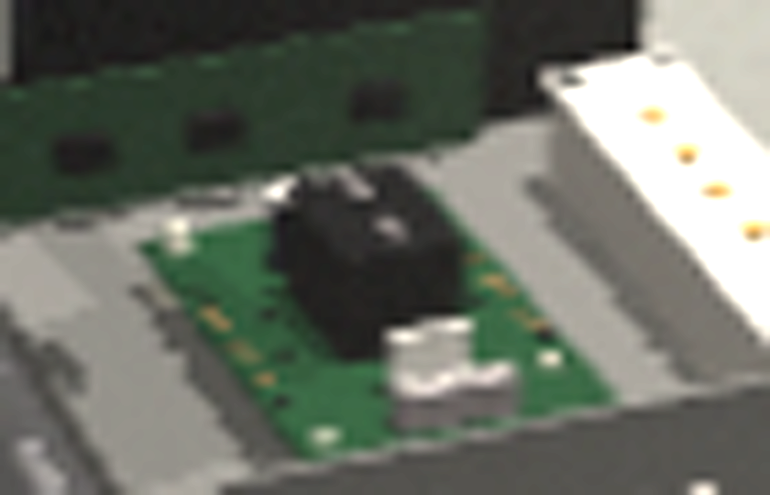

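step_arm(
  xyz=[
    [35,28,0],
    [75,59,0],
    [75,59,0],
    [75,59,0],
    [75,59,-40],
    [75,59,-70],
    [75,59,-76],
    [75,59,-76],
  ],
  spin=[0.005,0.005,0.005,0.005,0.005,0.005,0.005,0.005],
  fingers=[0,0,0,0,0,0,0,0],
)

```text
time_s: 17.3
eef_pos: [0.4933, 0.1695, 0.0807]
eef_rot: [-0.441, -0.552, -0.442, 0.553]
wrist_force: [0.2, 0.6, 0.8]
opening: 0.003
```

```bash
python3 look.py 14
```

```text
(array([493.25859223, 169.51954661,  80.68381154]), np.float64(-102.76084370059995), array([-2.97485666e-03, -2.69505539e-04, -9.99995539e-01]), array([1.03183965e-01, 2.75477222e-01, 1.85726661e+00, 4.52237453e-05,
       1.01183562e+00, 1.89667630e+00]), array([0.23369908, 0.55139788, 0.77054703]), 17.3)
```

View pics/l14.png

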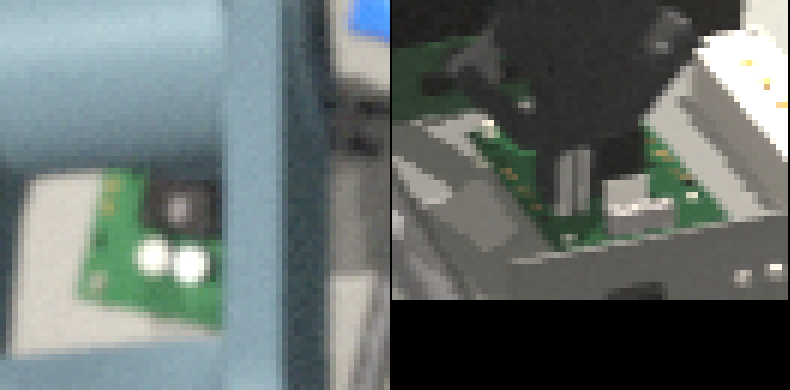

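step_arm(
  xyz=[
    [0.5,-4,0],
    [0.5,-4,-3],
    [0.5,-4,-5],
    [0.5,-4,-5],
  ],
  spin=[-0.004,-0.004,-0.004,-0.004],
  fingers=[0,0,0,0],
)

```text
time_s: 17.8
eef_pos: [0.4953, 0.1653, 0.0764]
eef_rot: [-0.44, -0.554, -0.44, 0.554]
wrist_force: [0.3, 0.2, 0.3]
opening: 0.004
```

step_arm(
  xyz=[
    [0,0,-1],
    [0,0,-2],
    [0,0,-2],
  ],
  spin=[0,0,0],
  fingers=[0,0,0],
)

```text
time_s: 18.1
eef_pos: [0.4954, 0.1654, 0.0743]
eef_rot: [0.44, 0.553, 0.44, -0.553]
wrist_force: [-0.4, 0.9, 1.1]
opening: -0.0
```

step_arm(
  xyz=[
    [0,0,-1],
    [0,0,-2],
    [0,0,-2],
  ],
  spin=[0,0,0],
  fingers=[0,0,0],
)

```text
time_s: 18.4
eef_pos: [0.4955, 0.1654, 0.0725]
eef_rot: [0.44, 0.554, 0.44, -0.553]
wrist_force: [-0.8, 0.6, 4.9]
opening: 0.0
```

step_arm(
  xyz=[
    [0,0,-1],
    [0,0,-2],
    [0,0,-2],
  ],
  spin=[0,0,0],
  fingers=[0,0,0],
)

```text
time_s: 18.7
eef_pos: [0.4956, 0.1654, 0.0708]
eef_rot: [0.44, 0.554, 0.44, -0.553]
wrist_force: [-2.3, -0.5, 7.6]
opening: -0.0
```

step_arm(
  xyz=[
    [0,0,-1],
    [0,0,-1],
  ],
  spin=[0,0],
  fingers=[0,0],
)

```text
time_s: 18.9
eef_pos: [0.4957, 0.1654, 0.0701]
eef_rot: [0.44, 0.554, 0.44, -0.553]
wrist_force: [-2.7, -0.5, 10.2]
opening: -0.003
```

step_arm(
  xyz=[
    [0,0,-1],
    [0,0,-1],
  ],
  spin=[0,0],
  fingers=[0,0],
)

```text
time_s: 19.1
eef_pos: [0.4957, 0.1655, 0.0692]
eef_rot: [0.44, 0.554, 0.44, -0.553]
wrist_force: [-4.6, 0.4, 12.0]
opening: 0.001
```

step_arm(
  xyz=[
    [0,0,-1],
    [0,0,-1],
  ],
  spin=[0,0],
  fingers=[0,0],
)

```text
time_s: 19.3
eef_pos: [0.4958, 0.1655, 0.0684]
eef_rot: [0.44, 0.554, 0.44, -0.553]
wrist_force: [-3.3, -0.3, 12.3]
opening: -0.002
```

step_arm(
  xyz=[
    [0,0,-1],
    [0,0,-1],
  ],
  spin=[0,0],
  fingers=[0,0],
)

```text
time_s: 19.5
eef_pos: [0.4959, 0.1656, 0.0676]
eef_rot: [0.44, 0.554, 0.44, -0.553]
wrist_force: [-4.5, 0.2, 12.9]
opening: -0.001
```

step_arm(
  xyz=[
    [0,0,-1],
    [0,0,-1],
  ],
  spin=[0,0],
  fingers=[0,0],
)

```text
time_s: 19.7
eef_pos: [0.4959, 0.1656, 0.0668]
eef_rot: [0.44, 0.554, 0.44, -0.553]
wrist_force: [-4.0, 0.1, 15.3]
opening: 0.003
```

step_arm(
  xyz=[
    [0,0,-1],
    [0,0,-1],
  ],
  spin=[0,0],
  fingers=[0,0],
)

```text
time_s: 19.9
eef_pos: [0.4961, 0.1657, 0.0655]
eef_rot: [0.44, 0.554, 0.44, -0.553]
wrist_force: [-3.1, -1.1, 17.2]
opening: -0.0
```

step_arm(
  xyz=[
    [0,0,-1],
    [0,0,-1],
  ],
  spin=[0,0],
  fingers=[0,0],
)

```text
time_s: 20.1
eef_pos: [0.4961, 0.1656, 0.0644]
eef_rot: [0.44, 0.554, 0.44, -0.553]
wrist_force: [-2.5, 0.5, 10.5]
opening: 0.002
```

step_arm(
  xyz=[
    [0,0,-0.5],
    [0,0,-0.5],
  ],
  spin=[0,0],
  fingers=[0,0],
)

```text
time_s: 20.3
eef_pos: [0.4962, 0.1656, 0.0641]
eef_rot: [0.44, 0.554, 0.44, -0.553]
wrist_force: [-1.9, -0.2, 11.7]
opening: -0.001
```

step_arm(
  xyz=[
    [0,0,-0.7],
    [0,0,-1.4],
    [0,0,-1.4],
  ],
  spin=[0,0,0],
  fingers=[0,0,0],
)

```text
time_s: 20.6
eef_pos: [0.4962, 0.1656, 0.0629]
eef_rot: [0.44, 0.554, 0.44, -0.553]
wrist_force: [-4.0, 0.1, 14.5]
opening: 0.001
```

step_arm(
  xyz=[
    [0,0,10],
    [0,0,55],
    [-1,35,58],
    [-2,72,58],
    [-2,72,58],
    [-2,72,30],
    [-2,72,18],
    [-2,72,18],
  ],
  spin=[0,0,0,0,0,0,0,0],
  fingers=[0,0,0,0,0,0,0,0],
)

```text
time_s: 21.4
eef_pos: [0.4912, 0.2364, 0.077]
eef_rot: [-0.439, -0.552, -0.441, 0.555]
wrist_force: [0.3, -0.5, -0.1]
opening: -0.002
```

```bash
python3 look.py 15
```

```text
(array([491.19540422, 236.37881387,  76.964886  ]), np.float64(-103.03864914297338), array([-0.00548492, -0.00142806, -0.99998394]), array([ 2.30778562e-01,  3.28463429e-01,  1.79614718e+00, -1.58877162e-04,
        1.02264823e+00,  2.02923202e+00]), array([ 0.32468698, -0.47400546, -0.14937954]), 21.4)
```

View pics/l15.png

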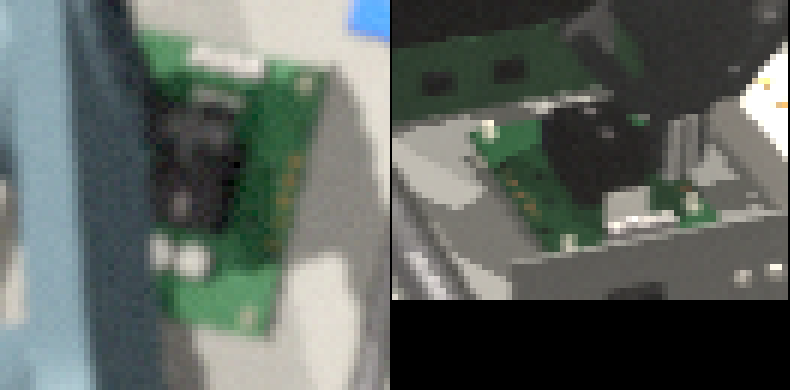

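step_arm(
  xyz=[
    [0,0.5,-3],
    [0,0.5,-4],
    [0,0.5,-4],
  ],
  spin=[0,0,0],
  fingers=[0,0,0],
)

```text
time_s: 21.8
eef_pos: [0.4937, 0.2378, 0.0758]
eef_rot: [0.44, 0.554, 0.44, -0.553]
wrist_force: [-0.8, 0.4, -0.3]
opening: 0.001
```

step_arm(
  xyz=[
    [0,0,-1],
    [0,0,-2],
    [0,0,-2],
  ],
  spin=[0,0,0],
  fingers=[0,0,0],
)

```text
time_s: 22.1
eef_pos: [0.4933, 0.2379, 0.0733]
eef_rot: [-0.44, -0.553, -0.44, 0.554]
wrist_force: [0.5, 0.2, -0.3]
opening: 0.002
```

step_arm(
  xyz=[
    [0,0,-1],
    [0,0,-2],
    [0,0,-2],
  ],
  spin=[0,0,0],
  fingers=[0,0,0],
)

```text
time_s: 22.4
eef_pos: [0.4932, 0.2379, 0.0712]
eef_rot: [-0.44, -0.553, -0.44, 0.554]
wrist_force: [-0.2, -0.4, 0.1]
opening: -0.002
```

step_arm(
  xyz=[
    [0,0,-1],
    [0,0,-2],
    [0,0,-2],
  ],
  spin=[0,0,0],
  fingers=[0,0,0],
)

```text
time_s: 22.7
eef_pos: [0.4932, 0.2378, 0.0692]
eef_rot: [-0.44, -0.553, -0.44, 0.554]
wrist_force: [0.5, -0.3, -0.8]
opening: -0.002
```

step_arm(
  xyz=[
    [0,0,-1],
    [0,0,-1],
  ],
  spin=[0,0],
  fingers=[0,0],
)

```text
time_s: 22.9
eef_pos: [0.4933, 0.2379, 0.0683]
eef_rot: [-0.44, -0.553, -0.44, 0.554]
wrist_force: [-0.7, -0.2, 0.8]
opening: -0.001
```

step_arm(
  xyz=[
    [0,0,-1],
    [0,0,-2],
    [0,0,-2],
  ],
  spin=[0,0,0],
  fingers=[0,0,0],
)

```text
time_s: 23.2
eef_pos: [0.4935, 0.2379, 0.0667]
eef_rot: [0.44, 0.553, 0.44, -0.553]
wrist_force: [-2.3, -0.8, 3.8]
opening: -0.004
```

step_arm(
  xyz=[
    [0,0,-1],
    [0,0,-2],
    [0,0,-2],
  ],
  spin=[0,0,0],
  fingers=[0,0,0],
)

```text
time_s: 23.5
eef_pos: [0.4935, 0.2379, 0.0651]
eef_rot: [0.44, 0.553, 0.44, -0.553]
wrist_force: [-1.3, -1.2, 9.0]
opening: 0.002
```

step_arm(
  xyz=[
    [0,0,-1],
    [0,0,-2],
    [0,0,-2],
  ],
  spin=[0,0,0],
  fingers=[0,0,0],
)

```text
time_s: 23.8
eef_pos: [0.4935, 0.2379, 0.0635]
eef_rot: [0.44, 0.553, 0.44, -0.553]
wrist_force: [-5.2, -1.4, 12.7]
opening: -0.004
```

step_arm(
  xyz=[
    [0,0,-1],
    [0,0,-1],
  ],
  spin=[0,0],
  fingers=[0,0],
)

```text
time_s: 24.0
eef_pos: [0.4935, 0.238, 0.0628]
eef_rot: [0.44, 0.553, 0.44, -0.553]
wrist_force: [-6.5, -1.6, 15.8]
opening: 0.001
```

step_arm(
  xyz=[
    [0,0,10],
    [0,0,50],
    [0,0,95],
    [-35,-50,95],
    [-72,-90,95],
    [-72,-130,95],
    [-72,-170,95],
    [-72,-170,95],
  ],
  spin=[0,0,0,0,0,0,0,0],
  fingers=[0,0,0,0,0,0,0,0],
)

```text
time_s: 24.8
eef_pos: [0.4215, 0.0639, 0.1569]
eef_rot: [0.439, 0.555, 0.438, -0.555]
wrist_force: [-0.0, 0.9, 0.1]
opening: 0.006
```

```bash
python3 look.py 16; python3 - <<'E'
from h import *
s=cv2.imread("pics/scene16.png")
x,y=.4669,.208
S=board3(.4718,.2294,-13,.054,posts);H=board3(x,y,-13,.057,corn)
over(cv2.convertScaleAbs(s,alpha=1.8),"scene",[H],[S+[0,0,.012]],(290,155,360,200),11,"pics/m16.png")
E
```

```text
(array([421.50856164,  63.90603736, 156.90908832]), np.float64(-103.32276559696204), array([ 0.00141714, -0.00155619, -0.99999778]), array([-1.28467400e-01, -6.12272226e-02,  2.04768102e+00, -1.48961938e-03,
        1.15353443e+00,  1.67545661e+00]), array([-0.0122374 ,  0.92665156,  0.11349885]), 24.8)
```

View pics/l16.png

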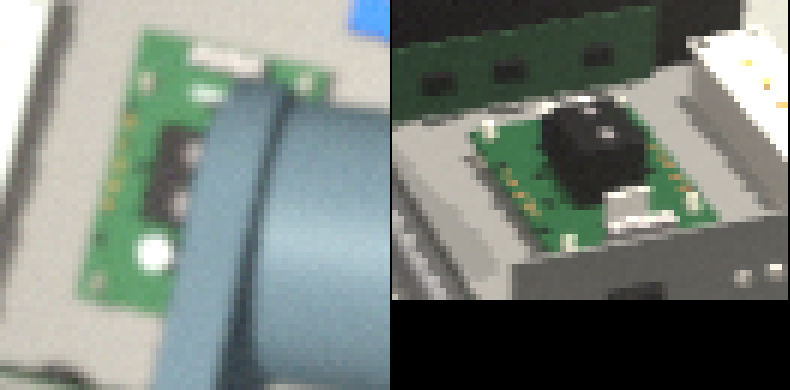

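View pics/m16.png

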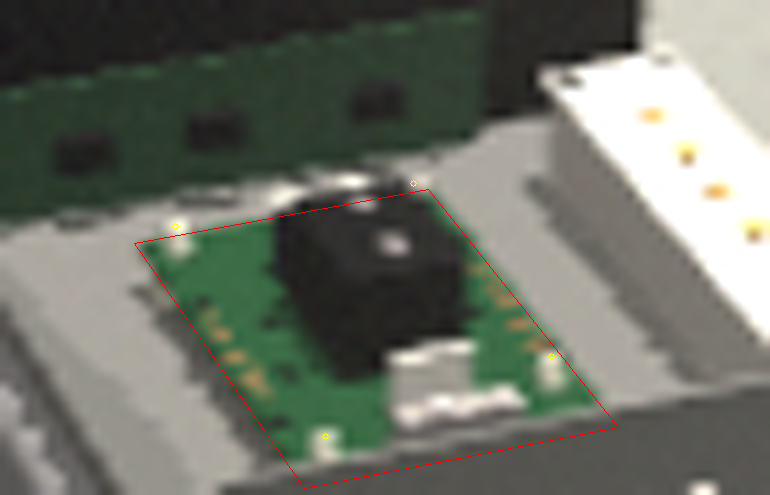

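step_arm(
  xyz=[
    [4,45,0],
    [9,92,0],
    [13,138,0],
    [18,186,0],
    [18,186,0],
    [18,186,0],
    [18,186,-40],
    [18,186,-70],
    [18,186,-80],
    [18,186,-80],
  ],
  spin=[0.005,0.005,0.005,0.005,0.005,0.005,0.005,0.005,0.005,0.005],
  fingers=[0,0,0,0,0,0,0,0,0,0],
)

```text
time_s: 25.9
eef_pos: [0.438, 0.253, 0.0751]
eef_rot: [-0.441, -0.551, -0.442, 0.554]
wrist_force: [-0.1, -0.1, 0.7]
opening: -0.001
```

step_arm(
  xyz=[
    [0,0,0],
    [0,0,-2],
    [0,0,-3],
    [0,0,-3],
  ],
  spin=[0,0,0,0],
  fingers=[0,0,0,0],
)

```text
time_s: 26.3
eef_pos: [0.4399, 0.254, 0.0742]
eef_rot: [0.442, 0.553, 0.441, -0.552]
wrist_force: [-0.3, -0.5, 0.8]
opening: 0.001
```

step_arm(
  xyz=[
    [0,0,-1],
    [0,0,-2],
    [0,0,-2],
  ],
  spin=[0,0,0],
  fingers=[0,0,0],
)

```text
time_s: 26.6
eef_pos: [0.4393, 0.2539, 0.0713]
eef_rot: [-0.441, -0.552, -0.442, 0.552]
wrist_force: [0.5, -0.2, -0.3]
opening: -0.002
```

step_arm(
  xyz=[
    [0,0,-1],
    [0,0,-2],
    [0,0,-2],
  ],
  spin=[0,0,0],
  fingers=[0,0,0],
)

```text
time_s: 26.9
eef_pos: [0.4392, 0.2538, 0.0692]
eef_rot: [-0.441, -0.552, -0.442, 0.552]
wrist_force: [-0.0, 0.3, -0.1]
opening: 0.0
```

step_arm(
  xyz=[
    [0,0,-1],
    [0,0,-2],
    [0,0,-2],
  ],
  spin=[0,0,0],
  fingers=[0,0,0],
)

```text
time_s: 27.2
eef_pos: [0.4394, 0.2539, 0.0675]
eef_rot: [0.441, 0.552, 0.441, -0.552]
wrist_force: [-1.1, -0.6, 1.3]
opening: 0.0
```

step_arm(
  xyz=[
    [0,0,-1],
    [0,0,-2],
    [0,0,-2],
  ],
  spin=[0,0,0],
  fingers=[0,0,0],
)

```text
time_s: 27.5
eef_pos: [0.4395, 0.2539, 0.0658]
eef_rot: [0.442, 0.552, 0.441, -0.552]
wrist_force: [-2.6, -0.4, 6.4]
opening: -0.0
```

step_arm(
  xyz=[
    [0,0,-1],
    [0,0,-2],
    [0,0,-2],
  ],
  spin=[0,0,0],
  fingers=[0,0,0],
)

```text
time_s: 27.8
eef_pos: [0.4395, 0.2539, 0.0642]
eef_rot: [0.442, 0.552, 0.441, -0.552]
wrist_force: [-3.6, -1.3, 10.1]
opening: 0.004
```

step_arm(
  xyz=[
    [0,0,-1],
    [0,0,-2],
    [0,0,-2],
  ],
  spin=[0,0,0],
  fingers=[0,0,0],
)

```text
time_s: 28.1
eef_pos: [0.4395, 0.254, 0.0627]
eef_rot: [-0.442, -0.552, -0.442, 0.552]
wrist_force: [-5.6, -1.8, 15.4]
opening: 0.002
```

step_arm(
  xyz=[
    [0,0,10],
    [0,0,55],
    [0,0,65],
    [27,-45,65],
    [54,-89,65],
    [54,-89,65],
    [54,-89,30],
    [54,-89,10],
    [54,-89,10],
  ],
  spin=[0,0,0,0,0,0,0,0,0],
  fingers=[0,0,0,0,0,0,0,0,0],
)

```text
time_s: 29.0
eef_pos: [0.491, 0.1648, 0.0688]
eef_rot: [-0.44, -0.551, -0.442, 0.554]
wrist_force: [0.7, -0.2, 0.1]
opening: -0.0
```

step_arm(
  xyz=[
    [0,0,0],
    [0,0,-1],
    [0,0,-1],
  ],
  spin=[0,0,0],
  fingers=[0,0,0],
)

```text
time_s: 29.3
eef_pos: [0.494, 0.1652, 0.0715]
eef_rot: [0.442, 0.553, 0.441, -0.552]
wrist_force: [-0.0, 0.0, 0.1]
opening: 0.0
```

step_arm(
  xyz=[
    [0,0,-1],
    [0,0,-2],
    [0,0,-2],
  ],
  spin=[0,0,0],
  fingers=[0,0,0],
)

```text
time_s: 29.6
eef_pos: [0.4934, 0.1649, 0.0685]
eef_rot: [0.442, 0.552, 0.441, -0.552]
wrist_force: [-0.6, 0.7, -0.6]
opening: 0.003
```

step_arm(
  xyz=[
    [0,0,-1],
    [0,0,-2],
    [0,0,-2],
  ],
  spin=[0,0,0],
  fingers=[0,0,0],
)

```text
time_s: 29.9
eef_pos: [0.4935, 0.1649, 0.0666]
eef_rot: [0.441, 0.552, 0.441, -0.552]
wrist_force: [-2.5, 0.4, 3.7]
opening: 0.001
```

step_arm(
  xyz=[
    [0,0,-1],
    [0,0,-2],
    [0,0,-2],
  ],
  spin=[0,0,0],
  fingers=[0,0,0],
)

```text
time_s: 30.2
eef_pos: [0.4935, 0.1649, 0.065]
eef_rot: [0.442, 0.552, 0.441, -0.552]
wrist_force: [-2.9, 0.3, 9.4]
opening: -0.002
```

Contact at the same height here too, about 68 mm at the TCP. Pressing a bit more, then checking P1.

step_arm(
  xyz=[
    [0,0,-1],
    [0,0,-2],
    [0,0,-2],
  ],
  spin=[0,0,0],
  fingers=[0,0,0],
)

```text
time_s: 30.5
eef_pos: [0.4936, 0.1649, 0.0635]
eef_rot: [0.442, 0.552, 0.441, -0.552]
wrist_force: [-5.4, 0.1, 12.7]
opening: 0.0
```

step_arm(
  xyz=[
    [0,0,-1],
    [0,0,-1],
  ],
  spin=[0,0],
  fingers=[0,0],
)

```text
time_s: 30.7
eef_pos: [0.4936, 0.1649, 0.0627]
eef_rot: [-0.442, -0.552, -0.442, 0.552]
wrist_force: [-5.9, -1.6, 16.1]
opening: 0.002
```

step_arm(
  xyz=[
    [0,0,10],
    [0,0,55],
    [0,0,65],
    [-35,8,65],
    [-70,17,65],
    [-70,17,65],
    [-70,17,30],
    [-70,17,10],
    [-70,17,10],
  ],
  spin=[0,0,0,0,0,0,0,0,0],
  fingers=[0,0,0,0,0,0,0,0,0],
)

```text
time_s: 31.6
eef_pos: [0.4217, 0.1815, 0.0692]
eef_rot: [-0.441, -0.551, -0.442, 0.554]
wrist_force: [-0.7, -1.1, 0.2]
opening: 0.001
```

step_arm(
  xyz=[
    [0,0,0],
    [0,0,-1],
    [0,0,-1],
  ],
  spin=[0,0,0],
  fingers=[0,0,0],
)

```text
time_s: 31.9
eef_pos: [0.4243, 0.182, 0.0714]
eef_rot: [0.442, 0.553, 0.441, -0.552]
wrist_force: [-0.2, -0.5, 0.3]
opening: 0.001
```

step_arm(
  xyz=[
    [0,0,-1],
    [0,0,-2],
    [0,0,-2],
  ],
  spin=[0,0,0],
  fingers=[0,0,0],
)

```text
time_s: 32.2
eef_pos: [0.4234, 0.1819, 0.0685]
eef_rot: [0.442, 0.552, 0.441, -0.552]
wrist_force: [-0.1, -0.2, 0.0]
opening: -0.002
```

step_arm(
  xyz=[
    [0,0,-1],
    [0,0,-2],
    [0,0,-2],
  ],
  spin=[0,0,0],
  fingers=[0,0,0],
)

```text
time_s: 32.5
eef_pos: [0.4235, 0.1819, 0.0666]
eef_rot: [0.442, 0.552, 0.441, -0.552]
wrist_force: [-1.0, -0.6, 3.9]
opening: 0.001
```

step_arm(
  xyz=[
    [0,0,-1],
    [0,0,-2],
    [0,0,-2],
  ],
  spin=[0,0,0],
  fingers=[0,0,0],
)

```text
time_s: 32.8
eef_pos: [0.4235, 0.1819, 0.0649]
eef_rot: [0.442, 0.552, 0.441, -0.552]
wrist_force: [-2.6, 0.0, 8.9]
opening: 0.0
```

step_arm(
  xyz=[
    [0,0,10],
    [0,0,55],
    [0,0,95],
    [0,-50,110],
    [0,-100,110],
    [0,-150,110],
    [0,-200,110],
    [0,-250,110],
    [0,-250,110],
    [0,-250,110],
  ],
  spin=[0,0,0,0,0,0,0,0,0,0],
  fingers=[0,0,0,0,0,0,0,0,0,0],
)

```text
time_s: 33.8
eef_pos: [0.4232, -0.0692, 0.1747]
eef_rot: [0.44, 0.553, 0.44, -0.553]
wrist_force: [0.3, -0.1, -0.3]
opening: -0.002
```

step_arm(
  xyz=[
    [0,0,0],
    [0,0,0],
    [0,0,0],
    [0,0,0],
  ],
  spin=[0,0,0,0],
  fingers=[0,0,0,0],
)

```text
time_s: 34.2
eef_pos: [0.4234, -0.067, 0.1744]
eef_rot: [-0.442, -0.552, -0.442, 0.552]
wrist_force: [-0.4, -0.1, 0.4]
opening: 0.002
```

```bash
python3 look.py 17; python3 -c "
import cv2
a=cv2.imread('pics/top17.png');b=cv2.imread('pics/top0.png');cv2.imwrite('pics/d.png',a)"
```

```text
(array([423.39546807, -67.00824674, 174.38768724]), np.float64(-102.60426936564379), array([-1.93669614e-04,  1.30793939e-04, -9.99999973e-01]), array([-4.35378190e-01, -8.05745060e-02,  2.02611387e+00,  3.96604649e-05,
        1.19628405e+00,  1.35538962e+00]), array([-0.41707965, -0.06779914,  0.43160111]), 34.2)
```

View pics/l17.png

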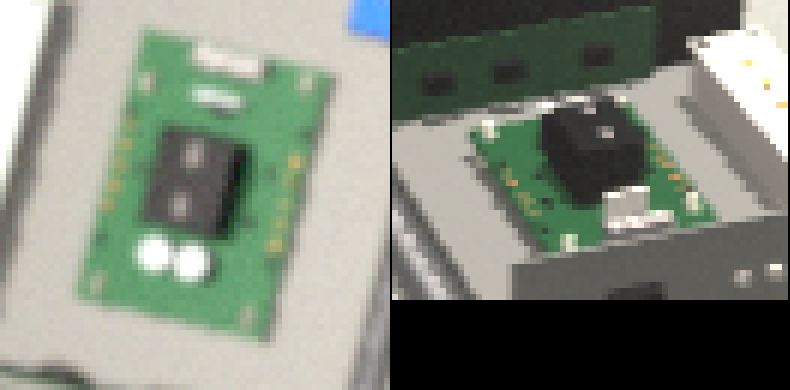

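View pics/scene17.png

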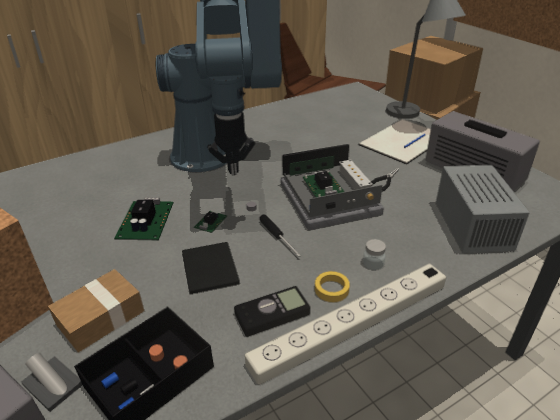

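All four arrowheads stand through the board in the top view. The arm is clear and nothing else has moved.

```bash
python3 -c "
from bench import hand_in
print(hand_in())"
```

```text
the job is handed in; nothing more can be done
None
```

I set the power board on its four supports the right way round, pressed it home and let go. The job was handed in at about 34 s; `hand_in` gives no verdict.

- **Pressing:** I pressed beside supports 1, 2, 4 and then 3, never above about 18 N. The force dropped sharply at support 1 (13.5 to 9.5 N) and at 4 (17 to 10.5 N). Support 2 gave way more softly, at about 6 N. Support 3 showed no click of its own. The board was already down there when I touched it, so it most likely went down together with 4.
- **Last checks:** Afterwards I touched all four corners. Each made contact at the same height (TCP about 68 mm), which fits a level board on its shoulders. Force there only climbed steadily, to about 16 N at supports 2, 3 and 4 and about 9 N at support 1. The final top view shows all four arrowheads through their holes. Support 2 is mostly hidden behind the transformer in the scene view.
- **Other things:** The tools and other items look unmoved in the last picture, and the arm stands clear with no force at the wrist beyond sensor noise.
- **Disagreement along the way:** My first automatic top-view measurement of the supports was about 2 to 4 mm off. I found this in an overlay and corrected it before lowering the board.

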